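# Load the slide scanner from the tray under the riser

## Robot

A 6-joint arm with a two-finger parallel gripper is mounted at the origin on the work surface. World frame = base frame: x ahead of the robot, y to its left, z up, the work surface at z = 0. Lengths are in m, angles in rad, forces in N, time in s.
With the tool pointing down it reaches from about 0.375 to 0.975 m from the base axis. Payload 3.8 kg.
Tool frame: the origin (TCP) lies at the very end of the fingers, on their centre line; the grasp point (between the pads) lies 19 mm behind it; z points along the fingers, y is the line along which they close (so a half turn about z gives the same grasp; the last joint's range is limited). The gripper opens to 85 mm and grips with 20 to 120 N. Pads are 22 mm wide; open, the fingers measure 114 mm over their backs; the gripper's body (76 mm by 85 mm) begins 54 mm behind the grasp point. The pads swing forward as they close: fully open they stand 13 mm farther back than shut.
Start: joints at [-1.263, 0.264, 1.604, -0, 1.274, -0.037], TCP at [0.228, -0.635, 0.231] pointing down, gripper open.
Joint ranges: [-2.63, 2.63], [-0.94, 2.18], [0.31, 2.57], [-1.31, 4.45], [0, 2.66], [-2.55, 2.55]. Speed limits (rad/s): [2.57, 2.57, 3.14, 3.14, 3.14, 3.14].

## Interface

Orientations are given as a unit quaternion [x, y, z, w].
In Python, from cell import manip, read_camera, camera_model gives the robot as it stands.
- The arm moves only by the tool send_rows, never from a script. Its argument "increments" is a list of rows, each an object with "xyz": the shift along the tool's x, y, z in mm, a list of three; "delta_rot": the turn, a rotation vector about the tool's x, y, z in degrees, a list of three; "jaw": the opening, from 0 (shut) to 1 (fully open). A call has 1 to 12 rows; each row is the pose to reach, as a shift and turn from the pose commanded when the call began, along the tool's axes at that moment; what a row does not reach only later rows make up. A row lasts 1/8 s, in which the tool goes at most 62.5 mm and 10.7 degrees, less where a joint would pass 70% of its speed; a pose out of reach is approached as far as the arm can. A call with a gripper value outside its range is refused whole. The fingers move at their own pace and stop on an object; "force" is the grip in N (left out, the last holds). Time passes only in rows, so rows that repeat a pose let the fingers close. It gives the time, the measured TCP pose, the force, the opening and the grip force at its end, in the units of the state.
- manip.observe(): the state, without advancing time (a new reading comes with each control period).
- read_camera(name): name is "scene" or "top" or "wrist"; returns the picture (480x640x3 uint8, red, green, blue); there is no depth.
- camera_model(name): a dict with "fx", "fy", "cx", "cy" (pixels), "k1" (the pictures are not rectified: a ray, as slopes to the right and down, at radius r is drawn at 1 + k1 r^2 times it, then the intrinsics apply), "R" (3x3) and "t" (3): a world point X has camera coordinates R X + t; the wrist camera has in their place "tool_from_camera" (4x4, takes a point from camera to tool coordinates, whose origin is the TCP and whose axes are the flange's). Camera axes: x right, y down, z forward; pixel columns grow to the right and rows downward; lengths in m; the calibration is good to about 2 mm. A picture is of the moment at which its call begins: read the wrist's pose just before it. camera_model takes no time and is no camera call.
- manip.finish_job(): hands the job in; it is judged then, once.
The state is a dict: "time": time; "joints": joint angles; "qvel": joint speeds; "joint_efforts": joint torques, N m; "eef_pos": TCP position; "orientation": TCP orientation; "wrist_force": force on the tool from outside, world axes, zero at the start; "wrist_torque": the same for the moment, N m; "width": finger opening in m; "grip_force": force on a finger pad.
Only numpy, scipy, OpenCV 4.12 (cv2) and the standard library are available. Lean on these libraries where they do the work, as an engineer would, in place of code of your own. Each camera call takes 0.05 s, during which the arm holds its last target. There are 200 camera calls.

## Task

With the hook tool, hook the ring of the white tray under the clear riser and pull the tray all the way out, then take every slide carrier off it and slide each one flat into a slot of its own in the slide scanner until it stops. Then slide the empty tray back under the riser until it is fully home, and stand the hook tool on its cork mat again, sole down with its handle on the end of the mat nearest the robot. Do not knock over the vial, the sanitiser bottle or the beaker.

Things in the scene. Friction and masses are not known exactly. Their poses are not given: they have to be found in the camera images.
- riser: fixed clear acrylic riser 200 deep (x) x 290 wide (y): roof (underside 75, top 80 high; steel trim 87 high on its front edge) on 6 mm side and back walls, open to the front. Origin on the table under the middle of the roof's front edge; +x points into the riser. The tray runs under it along this x
- tray (a joint): white tray sliding out along the riser's -x; metres, 0 = fully home, 0.175 = end stop; all the way out means 0.15 or more. About 2.5 N friction, stays where left. Tray 106 long x 256 wide, floor 10 above the table, lips 3 thick, above the floor 3 high in front, 8 at sides and back. Front edge 57 behind the roof's front edge when home
- tray_ring (a point): centre of the steel pull ring on the middle of the tray's front: flat, level (hole axis vertical), hole 26 across, bar 5 thick, centre 20 above the table, 22 ahead of the tray's front edge. With the tray home it lies under the roof, 35 behind the roof's front edge; moves with the tray. Axes as the riser's
- hook: loose hook tool, 0.18 kg, most of it in the sole: steel sole 100 x 46 x 8 high; upright grip on it 90 (x) x 24 (y), 8 to 36 above the underside, to be gripped across y; 8 mm rod along +x, axis 30 above the underside, to 115 from the origin; there a 7 mm prong bends down to 4 above the underside. Origin: centre of the underside; z up. Stands on its sole
- hook_tip (a point): point on the axis of the hook's prong, 115 ahead of the hook's origin and 12 above its underside (8 above the prong's lower end). Axes as the hook's
- mat: thin cork mat fixed on the table, 240 (x) x 110 (y), no step. Origin on the table 50 from its middle towards the robot, where the hook's handle belongs; +x along the mat, away from the robot. The hook's origin must end within 50 of it along the mat's x and 40 along y, sole on the mat, any heading
- scanner: fixed slide scanner: low front part 270 wide, 50 high, 100 deep with three level slots side by side; behind it a housing 120 high, up to 270 from the front face. Origin on the table under the middle of the front face; +x points into the machine, the slots open to -x
- slot0 (a point): left (+y) slot of the scanner: middle of its mouth at floor height (20 above the table); +x into the slot. 39 wide, 15 high, 44 deep to the stop, side edges rounded at the mouth (radius 8), slots 75 apart. A tongue 24 wide, 28 long, level with the floor, stands out ahead. Empty; takes any carrier. A carrier fully home has its centre 4 inside the mouth and sticks out 36
- slot1 (a point): middle slot of the scanner: middle of its mouth at floor height (20 above the table); +x into the slot. 39 wide, 15 high, 44 deep to the stop, side edges rounded at the mouth (radius 8), slots 75 apart. A tongue 24 wide, 28 long, level with the floor, stands out ahead. Empty; takes any carrier. A carrier fully home has its centre 4 inside the mouth and sticks out 36
- slot2 (a point): right (-y) slot of the scanner: middle of its mouth at floor height (20 above the table); +x into the slot. 39 wide, 15 high, 44 deep to the stop, side edges rounded at the mouth (radius 8), slots 75 apart. A tongue 24 wide, 28 long, level with the floor, stands out ahead. Empty; takes any carrier. A carrier fully home has its centre 4 inside the mouth and sticks out 36
- carrier0: slide carrier: flat dark grey slab 80 (x) x 36 (y) x 10 thick, about 0.06 kg, with a glass slide let into its top; which end goes first does not matter. Origin at the slab's centre. It lies flat on the tray's floor, its long side roughly along the tray's run, at the start; may be absent (None)
- carrier1: slide carrier: flat dark grey slab 80 (x) x 36 (y) x 10 thick, about 0.06 kg, with a glass slide let into its top; which end goes first does not matter. Origin at the slab's centre. It lies flat on the tray's floor, its long side roughly along the tray's run, at the start; may be absent (None)
- carrier2: slide carrier: flat dark grey slab 80 (x) x 36 (y) x 10 thick, about 0.06 kg, with a glass slide let into its top; which end goes first does not matter. Origin at the slab's centre. It lies flat on the tray's floor, its long side roughly along the tray's run, at the start; may be absent (None)
- vial: bystander: small glass vial, blue cap, 28 across, 70 high, standing between riser and scanner, must stay upright. Origin under its middle
- sanitiser: bystander: blue sanitiser bottle, 66 across, 150 high, on the left side of the table, must stay upright. Origin under its middle
- beaker: bystander: glass beaker, 70 across, 85 high, on the right side of the table, must stay upright. Origin under its middle
Not all that is in view belongs to the job. Of the things shaped like the hook, the steel one is meant.

How it is judged:
On the way, in this order (a step that is already met when the one before it is completed fails the run):
1. the hook's prong is in the tray's ring and has pulled the tray at least 60 mm out (value of joint tray above 0.06 m and horizontal distance between hook_tip and tray_ring below 0.016 m and distance between hook_tip and tray_ring below 0.022 m), for 0.1 s.
2. the tray is all the way out (150 mm or more) (value of joint tray above 0.15 m), for 0.2 s.
3. every carrier is home in a slot of its own (((x of carrier0 in the frame of slot0 between 0 and 0.01 m and y of carrier0 in the frame of slot0 between -0.005 and 0.005 m and z of carrier0 in the frame of slot0 between 0 and 0.011 m and angle between the x axis of carrier0 and the x axis of slot0, either way round below 0.1 rad) or (x of carrier0 in the frame of slot1 between 0 and 0.01 m and y of carrier0 in the frame of slot1 between -0.005 and 0.005 m and z of carrier0 in the frame of slot1 between 0 and 0.011 m and angle between the x axis of carrier0 and the x axis of slot1, either way round below 0.1 rad) or (x of carrier0 in the frame of slot2 between 0 and 0.01 m and y of carrier0 in the frame of slot2 between -0.005 and 0.005 m and z of carrier0 in the frame of slot2 between 0 and 0.011 m and angle between the x axis of carrier0 and the x axis of slot2, either way round below 0.1 rad)) and ((x of carrier1 in the frame of slot0 between 0 and 0.01 m and y of carrier1 in the frame of slot0 between -0.005 and 0.005 m and z of carrier1 in the frame of slot0 between 0 and 0.011 m and angle between the x axis of carrier1 and the x axis of slot0, either way round below 0.1 rad) or (x of carrier1 in the frame of slot1 between 0 and 0.01 m and y of carrier1 in the frame of slot1 between -0.005 and 0.005 m and z of carrier1 in the frame of slot1 between 0 and 0.011 m and angle between the x axis of carrier1 and the x axis of slot1, either way round below 0.1 rad) or (x of carrier1 in the frame of slot2 between 0 and 0.01 m and y of carrier1 in the frame of slot2 between -0.005 and 0.005 m and z of carrier1 in the frame of slot2 between 0 and 0.011 m and angle between the x axis of carrier1 and the x axis of slot2, either way round below 0.1 rad)) and ((x of carrier2 in the frame of slot0 between 0 and 0.01 m and y of carrier2 in the frame of slot0 between -0.005 and 0.005 m and z of carrier2 in the frame of slot0 between 0 and 0.011 m and angle between the x axis of carrier2 and the x axis of slot0, either way round below 0.1 rad) or (x of carrier2 in the frame of slot1 between 0 and 0.01 m and y of carrier2 in the frame of slot1 between -0.005 and 0.005 m and z of carrier2 in the frame of slot1 between 0 and 0.011 m and angle between the x axis of carrier2 and the x axis of slot1, either way round below 0.1 rad) or (x of carrier2 in the frame of slot2 between 0 and 0.01 m and y of carrier2 in the frame of slot2 between -0.005 and 0.005 m and z of carrier2 in the frame of slot2 between 0 and 0.011 m and angle between the x axis of carrier2 and the x axis of slot2, either way round below 0.1 rad))), for 0.2 s.
4. the tray is fully home again (value of joint tray below 0.008 m), for 0.2 s.
At the end, for the whole second after the job is handed in: Every carrier present lies flat in a slot of its own, within 4 mm of its stop and square to it; the tray is home (joint under 8 mm); the hook stands on its sole with its origin within 50 mm along and 40 mm across of the mat's handle point; all at rest and released (all of step 3 and value of joint tray below 0.008 m and x of hook in the frame of mat between -0.05 and 0.05 m and y of hook in the frame of mat between -0.04 and 0.04 m and height (world z) of hook below 0.01 m and angle between hook's own z axis and vertical below 0.15 rad and linear speed of each of carrier0, carrier1, carrier2, hook below 0.02 m/s); the robot touches nothing.
It fails at once if the vial is knocked over (angle between vial's own z axis and vertical above 0.7 rad).
It fails at once if the sanitiser is knocked over (angle between sanitiser's own z axis and vertical above 0.7 rad).
It fails at once if the beaker is knocked over (angle between beaker's own z axis and vertical above 0.7 rad).
Of carrier0, carrier1, carrier2 only 2 to 3 are there at a start; the rules pass over those that are not, and their reading is None.
At some moment in a run one of hook may be knocked a few centimetres aside while the robot is not near it.
Once in a run the grip may slacken for a moment while it holds something.
It also fails if it takes over 210 s, if anything falls off the work surface, if the arm or the gripper's body presses on something with over 40 N, if the wrist force passes 120 N, or if a joint passes its speed limit or range.

## Working session

There is one attempt and no reset: what is moved stays moved. The work goes in short steps, Python scripts to look and compute and a tool call to move; the robot and the scene stay as the last step left them, time stands still between calls to the robot, and variables do not carry over. Pictures are saved under pics/ and viewed, at most 17 in all, crops included, and the job is handed in when it is done.

Besides the shell and the picture viewer there is one more tool, called after "Request:" as name([rows], argument=value, ...), one row to a line, values as JSON. send_rows: Moves the arm, as the interface text tells. Its arguments: {"type":"object","properties":{"increments":{"type":"array"},"force":{"type":"number"}},"required":["increments"]}

```bash
mkdir -p pics; ls
cat > h.py <<'E'
import numpy as np, cv2
from cell import manip, read_camera, camera_model
from scipy.spatial.transform import Rotation as Ro
def snap(name, fn=None):
    s=manip.observe(); im=read_camera(name); m=dict(camera_model(name))
    if name=='wrist':
        T=np.array(m['tool_from_camera']); W=np.eye(4); W[:3,:3]=Ro.from_quat(s['orientation']).as_matrix(); W[:3,3]=s['eef_pos']
        C=W@T; m['R']=C[:3,:3].T; m['t']=-C[:3,:3].T@C[:3,3]
    m['R']=np.array(m['R']); m['t']=np.array(m['t'])
    if fn: cv2.imwrite('pics/'+fn,im[:,:,::-1]); np.save('pics/'+fn+'.npy',[m],allow_pickle=True)
    return im,m
def load(fn): return cv2.imread('pics/'+fn)[:,:,::-1], np.load('pics/'+fn+'.npy',allow_pickle=True)[0]
def ray(m,u,v):
    d=np.array([(u-m['cx'])/m['fx'],(v-m['cy'])/m['fy']]); p=d.copy()
    for _ in range(20): p=d/(1+m['k1']*(p@p))
    D=m['R'].T@np.array([p[0],p[1],1]); return -m['R'].T@m['t'], D
def onz(m,u,v,z):
    o,d=ray(m,u,v); return o+d*(z-o[2])/d[2]
def proj(m,X):
    c=m['R']@np.array(X)+m['t']; p=c[:2]/c[2]; p=p*(1+m['k1']*(p@p)); return np.array([p[0]*m['fx']+m['cx'],p[1]*m['fy']+m['cy']])
E
python3 - <<'E'
from h import *
for n in ['scene','top']:
    im,m=snap(n,n+'0.png'); print(n,-m['R'].T@m['t'],m['fx'],m['k1'])
print(manip.observe()); print(camera_model('wrist')['tool_from_camera'])
E
```

```text
pics
scene [ 1.03069351 -0.42487035  1.06773714] 479.2686643509249 -0.011201602417608491
top [ 3.43796150e-01 -7.24288157e-04  1.41253648e+00] 456.94189308144894 -0.02108267465885368
{'time': 0.1, 'joints': array([-1.26289294e+00,  2.64696781e-01,  1.60523183e+00,  1.14930121e-05,
        1.27370400e+00, -3.68800792e-02]), 'qvel': array([ 0.00031655, -0.00218487, -0.00151766,  0.0003817 ,  0.00117475,
        0.00150352]), 'joint_efforts': array([ 1.13760004e-04, -5.16706538e+01, -3.68590558e+01, -1.20260120e-04,
        6.25484376e-03, -3.21457583e-05]), 'eef_pos': array([ 0.22796028, -0.634643  ,  0.23007677]), 'orientation': array([ 9.85177086e-01,  1.71537366e-01, -1.32353388e-04, -1.01136787e-03]), 'wrist_force': array([ 0.89903744, -0.16317717,  0.15505789]), 'wrist_torque': array([-0.00209264, -0.03864887, -0.01856504]), 'grip_force': 0.0, 'width': 0.08514609968113293}
[[ 8.38464194e-04 -9.62066652e-01 -2.72813223e-01  6.84434691e-02]
 [ 9.99999571e-01  9.14289216e-04 -1.50811352e-04  5.59916838e-05]
 [ 3.94520760e-04 -2.72812979e-01  9.62067005e-01 -1.43082991e-01]
 [ 0.00000000e+00  0.00000000e+00  0.00000000e+00  1.00000000e+00]]
```

View pics/top0.png

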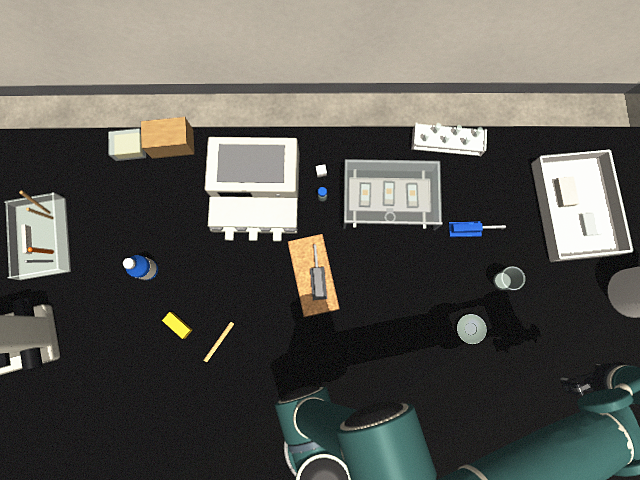

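View pics/scene0.png

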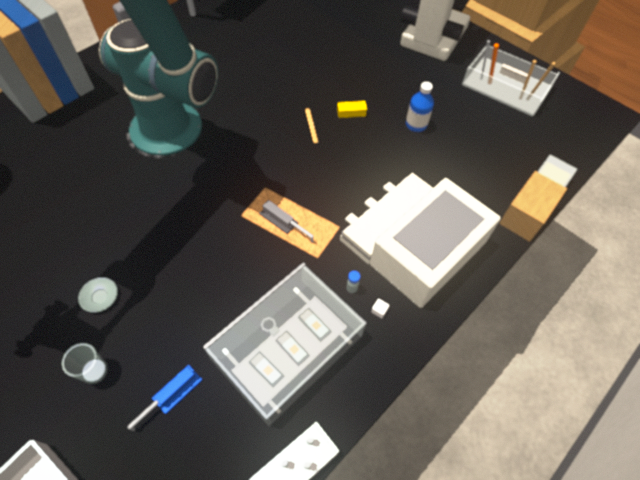

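Top view: scanner left (tongues at (229,236),(253,236),(278,236)), steel hook on the cork mat (handle (319,285), prong tip (315,247)), riser with three carriers at (365,194),(388,193),(412,194) and its ring at (390,216). The blue hook is a decoy, and the vial is at (322,192).

Run:
```python
from h import *
im,m=load('top0.png')
P={'mat corners':[(289,241,0),(323,234,0),(339,308,0),(305,316,0)],'hook':[(319,285,.036),(315,247,.03)],'tongues':[(229,236,.02),(253,236,.02),(278,236,.02)],'scfront':[(208,228,.05),(297,229,.05)],'ring':[(390,216,.02)],'riser':[(345,222,.087),(441,228,.087),(345,161,.08),(440,161,.08)],'vial':[(322,192,.07)],'car':[(365,194,.02),(388,193,.02),(412,194,.02)],'beaker':[(510,278,.04)],'sani':[(140,266,.08)]}
for k,v in P.items(): print(k,[tuple(onz(m,*p)[:2].round(3)) for p in v])
x=cv2.resize(im[130:320,200:450],(790,600),interpolation=cv2.INTER_CUBIC); cv2.imwrite('pics/topc.png',x[:,:,::-1])
s=manip.observe();print(Ro.from_quat(s['orientation']).as_matrix().round(3))
```

```text
mat corners [(np.float64(0.611), np.float64(0.11)), (np.float64(0.633), np.float64(0.003)), (np.float64(0.402), np.float64(-0.047)), (np.float64(0.377), np.float64(0.057))]
hook [(np.float64(0.469), np.float64(0.014)), (np.float64(0.586), np.float64(0.027))]
tongues [(np.float64(0.623), np.float64(0.296)), (np.float64(0.623), np.float64(0.221)), (np.float64(0.623), np.float64(0.143))]
scfront [(np.float64(0.642), np.float64(0.355)), (np.float64(0.639), np.float64(0.082))]
ring [(np.float64(0.687), np.float64(-0.207))]
riser [(np.float64(0.652), np.float64(-0.063)), (np.float64(0.634), np.float64(-0.347)), (np.float64(0.845), np.float64(-0.065)), (np.float64(0.845), np.float64(-0.355))]
vial [(np.float64(0.75), np.float64(0.006))]
car [(np.float64(0.758), np.float64(-0.13)), (np.float64(0.761), np.float64(-0.203)), (np.float64(0.758), np.float64(-0.278))]
beaker [(np.float64(0.49), np.float64(-0.56))]
sani [(np.float64(0.52), np.float64(0.545))]
[[ 0.941  0.338 -0.001]
 [ 0.338 -0.941  0.002]
 [ 0.    -0.002 -1.   ]]
```

View pics/topc.png

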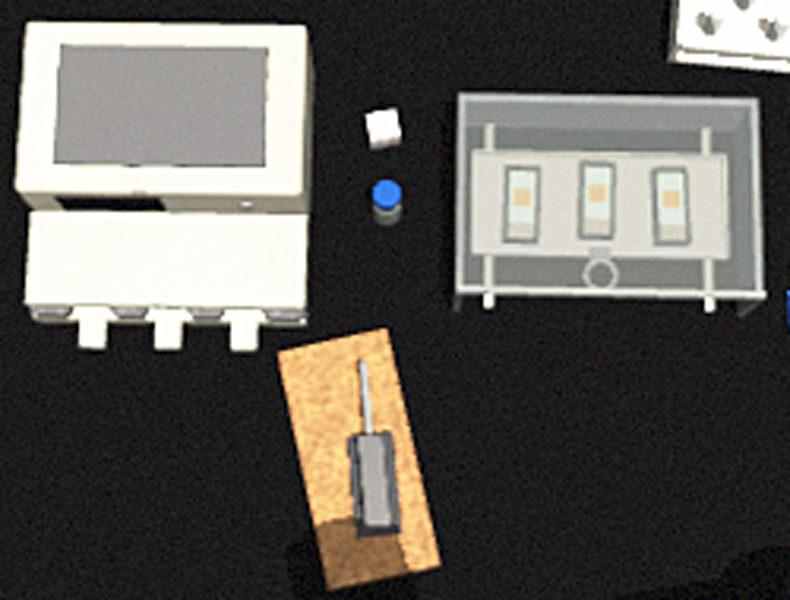

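The crop confirms the layout: scanner and riser nearly square to x, and the hook turned about 6–10°.

```bash
cat >> h.py <<'E'
def go(x,y,z,yaw,ref=None):
    "tool-frame shift (mm) and turn (deg) to a tool-down pose; ref=(x,y,z,yaw) or measured"
    if ref is None:
        s=manip.observe(); p=s['eef_pos']; R=Ro.from_quat(s['orientation'])
    else: p=np.array(ref[:3]); R=down(ref[3])
    d=R.inv().apply(np.array([x,y,z])-p)*1000
    return d.round(1).tolist(), np.degrees((R.inv()*down(yaw)).as_rotvec()).round(2).tolist()
def down(yaw): return Ro.from_euler('z',yaw,degrees=True)*Ro.from_euler('x',180,degrees=True)
E
python3 - <<'E'
from h import *
print(go(.54,.01,.22,0))
E
```

```text
([511.6, -501.2, 11.1], [-0.12, 0.02, 19.75])
```

Request:
send_rows([
  {"xyz":[45,-45,0],"delta_rot":[0,0,2],"jaw":1},
  {"xyz":[90,-90,0],"delta_rot":[0,0,4],"jaw":1},
  {"xyz":[133,-130,0],"delta_rot":[0,0,6],"jaw":1},
  {"xyz":[176,-172,0],"delta_rot":[0,0,8],"jaw":1},
  {"xyz":[220,-215,0],"delta_rot":[0,0,10],"jaw":1},
  {"xyz":[263,-258,0],"delta_rot":[0,0,12],"jaw":1},
  {"xyz":[306,-300,0],"delta_rot":[0,0,14],"jaw":1},
  {"xyz":[350,-343,0],"delta_rot":[0,0,16],"jaw":1},
  {"xyz":[393,-385,4],"delta_rot":[0,0,18],"jaw":1},
  {"xyz":[436,-427,8],"delta_rot":[-0.1,0,19],"jaw":1},
  {"xyz":[480,-470,11],"delta_rot":[-0.1,0,19.7],"jaw":1},
  {"xyz":[512,-501,11],"delta_rot":[-0.1,0,19.7],"jaw":1},
])

```text
time: 1.6
eef_pos: [0.5408, 0.0118, 0.2195]
orientation: [1.0, 0.001, -0.0, 0.001]
wrist_force: [0.5, -1.7, 0.2]
width: 0.0856
grip_force: 0.0
```

Request:
send_rows([
  {"xyz":[0,0,0],"delta_rot":[0,0,0],"jaw":1},
  {"xyz":[0,0,0],"delta_rot":[0,0,0],"jaw":1},
])

```text
time: 1.85
eef_pos: [0.5401, 0.0091, 0.2197]
orientation: [1.0, 0.001, -0.001, 0.001]
wrist_force: [-0.1, -0.4, -0.2]
width: 0.0857
grip_force: 0.0
```

Run:
```python
from h import *
im,m=snap('wrist','w1.png'); s=manip.observe(); print(s['time'],s['eef_pos'],Ro.from_quat(s['orientation']).as_matrix().round(3),m['fx'])
```

```text
1.9 [0.54002754 0.00862106 0.2198488 ] [[ 1.     0.001 -0.001]
 [ 0.001 -1.    -0.002]
 [-0.001  0.002 -1.   ]] 368.56173542721854
```

View pics/w1.png

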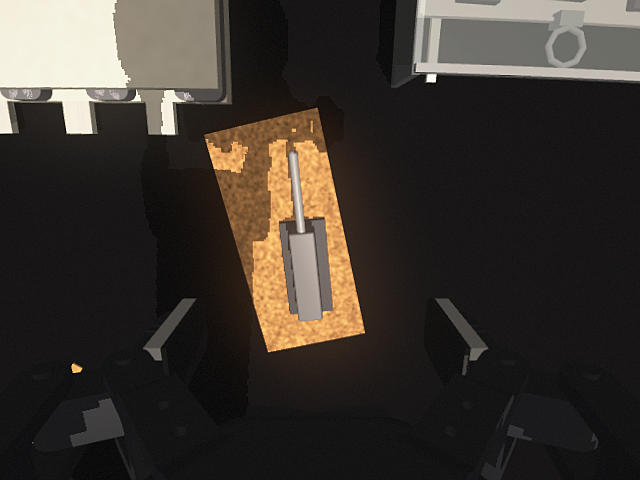

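The wrist view shows the hook's grip top at (290,235),(313,232),(323,318),(300,320), the rod end at (293,153), mat corners at (205,134),(319,107),(365,332),(268,352), and the ring at (566,46).

Run:
```python
from h import *
im,m=load('w1.png')
P={'mat':[(205,134,0),(319,107,0),(365,332,0),(268,352,0)],'grip':[(290,235,.036),(313,232,.036),(323,318,.036),(300,320,.036)],'rodend':[(293,153,.034)],'ring':[(566,46,.0225)],'trim':[(417,67,.087),(640,80,.087)],'tongueR':[(148,134,.02),(174,134,.02)],'tongueM':[(64,134,.02),(90,134,.02)],'face':[(218,88,.05),(0,88,.05)]}
for k,v in P.items():
    a=np.array([onz(m,*p)[:2] for p in v]); print(k,a.round(4).tolist(),a.mean(0).round(4), np.degrees(np.arctan2(*(a[-1]-a[0])[::-1])).round(1))
a=np.array([onz(m,*p)[:2] for p in P['grip']]); d=a[0]+a[1]-a[2]-a[3]; print('gripyaw',np.degrees(np.arctan2(d[1],d[0])),np.linalg.norm(d)/2)
g=a.mean(0);r=onz(m,293,153,.034)[:2]-g;print('rod yaw',np.degrees(np.arctan2(r[1],r[0])),np.linalg.norm(r))
```

```text
mat [[0.6099, 0.1133], [0.6342, 0.0051], [0.3998, -0.047], [0.3744, 0.0611]] [0.5046 0.0331] -167.5
grip [[0.5204, 0.0316], [0.5233, 0.0105], [0.436, 0.0006], [0.4338, 0.0232]] [0.4783 0.0165] -174.5
rodend [[0.5938, 0.028]] [0.5938 0.028 ] 0.0
ring [[0.6844, -0.2053]] [ 0.6844 -0.2053] 0.0
trim [[0.6548, -0.0616], [0.6494, -0.223]] [ 0.6521 -0.1423] -91.9
tongueR [[0.61, 0.1592], [0.6099, 0.1356]] [0.61   0.1474] -90.3
tongueM [[0.6106, 0.2365], [0.6104, 0.2124]] [0.6105 0.2245] -90.5
face [[0.645, 0.086], [0.6471, 0.264]] [0.6461 0.175 ] 89.3
gripyaw 6.006798993062879 0.0874278957333612
rod yaw 5.687767282121565 0.11600231847719712
```

Run:
```python
from h import *
print(go(.478,.0165,.1,6)); print(go(.478,.0165,.012,6))
```

```text
([-61.9, -8.2, 119.9], [0.12, 0.05, -5.97])
([-61.9, -8.4, 207.9], [0.12, 0.05, -5.97])
```

Request:
send_rows([
  {"xyz":[-30,-4,40],"delta_rot":[0.1,0,-6],"jaw":1},
  {"xyz":[-62,-8,80],"delta_rot":[0.1,0,-6],"jaw":1},
  {"xyz":[-62,-8,120],"delta_rot":[0.1,0,-6],"jaw":1},
  {"xyz":[-62,-8,150],"delta_rot":[0.1,0,-6],"jaw":1},
  {"xyz":[-62,-8,175],"delta_rot":[0.1,0,-6],"jaw":1},
  {"xyz":[-62,-8,195],"delta_rot":[0.1,0,-6],"jaw":1},
  {"xyz":[-62,-8,206],"delta_rot":[0.1,0,-6],"jaw":1},
  {"xyz":[-62,-8,206],"delta_rot":[0.1,0,-6],"jaw":0.6},
  {"xyz":[-62,-8,206],"delta_rot":[0.1,0,-6],"jaw":0.2},
  {"xyz":[-62,-8,206],"delta_rot":[0.1,0,-6],"jaw":0},
  {"xyz":[-62,-8,206],"delta_rot":[0.1,0,-6],"jaw":0},
  {"xyz":[-62,-8,206],"delta_rot":[0.1,0,-6],"jaw":0},
], force=60)

```text
time: 3.4
eef_pos: [0.4799, 0.0169, 0.0154]
orientation: [0.999, 0.053, 0.001, 0.0]
wrist_force: [-0.0, -0.5, 5.9]
width: 0.0226
grip_force: 60.3
```

Run:
```python
from h import *
print(go(.48,.017,.12,-1.5)); print(go(.58,-.12,.2,-1.5))
```

```text
([0.3, -0.0, -104.6], [0.01, -0.14, 7.57])
([85.5, 146.8, -184.4], [0.01, -0.14, 7.57])
```

Request:
send_rows([
  {"xyz":[0,0,-20],"delta_rot":[0,0,0],"jaw":0},
  {"xyz":[0,0,-50],"delta_rot":[0,0,0],"jaw":0},
  {"xyz":[0,0,-90],"delta_rot":[0,0,2],"jaw":0},
  {"xyz":[15,25,-120],"delta_rot":[0,0,4],"jaw":0},
  {"xyz":[35,60,-150],"delta_rot":[0,0,6],"jaw":0},
  {"xyz":[55,95,-175],"delta_rot":[0,-0.1,7.5],"jaw":0},
  {"xyz":[75,125,-185],"delta_rot":[0,-0.1,7.5],"jaw":0},
  {"xyz":[86,147,-185],"delta_rot":[0,-0.1,7.5],"jaw":0},
  {"xyz":[86,147,-185],"delta_rot":[0,-0.1,7.5],"jaw":0},
  {"xyz":[86,147,-185],"delta_rot":[0,-0.1,7.5],"jaw":0},
])

```text
time: 4.65
eef_pos: [0.5782, -0.1194, 0.1976]
orientation: [1.0, -0.013, -0.002, -0.001]
wrist_force: [-0.7, -0.8, -1.8]
width: 0.0226
grip_force: 59.5
```

Run:
```python
from h import *
s=manip.observe(); print(s['time'],s['eef_pos'],Ro.from_quat(s['orientation']).as_matrix().round(4).tolist(),s['width'])
im,m=snap('wrist','w2.png')
```

```text
4.65 [ 0.57822923 -0.11942383  0.1975615 ] [[0.9997, -0.0252, -0.005], [-0.0252, -0.9997, 0.0013], [-0.005, -0.0012, -1.0]] 0.02259860188291022
```

View pics/w2.png

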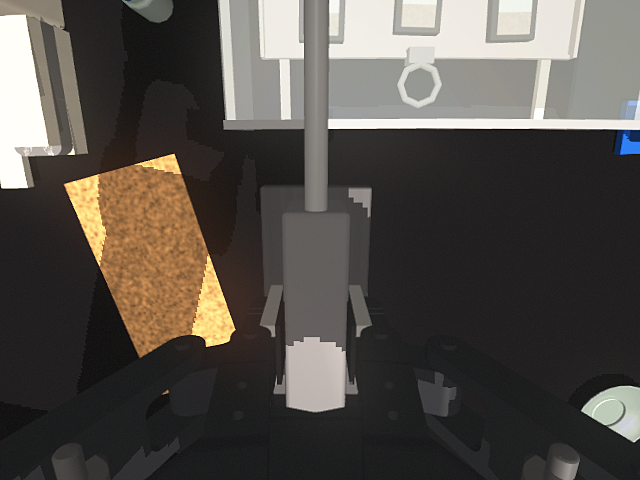

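The hook is held straight, with its rod at u≈316. The ring is at (419,86), the roof trim runs level along v≈125, and the tray's front edge is at v≈57.

Run:
```python
from h import *
im,m=load('w2.png'); print(m['cx'],m['cy'])
P={'ring':[(419,86,.0225)],'trim':[(225,121,.087),(640,121,.087)],'trimb':[(225,130,.087),(640,130,.087)],'tray':[(262,58,.013),(577,60,.013)],'rod':[(316,5,.194+.018),(316,200,.212)],'wall':[(221,0,.08),(226,122,.08)]}
for k,v in P.items():
    a=np.array([onz(m,*p)[:2] for p in v]); print(k,a.round(4).tolist(),a.mean(0).round(4), np.degrees(np.arctan2(*(a[-1]-a[0])[::-1])).round(1))
T=load('top0.png')[1]; S=load('scene0.png')[1]
# ring by two other views
print(onz(T,390,216,.0225), onz(S,269,325,.0225))
```

```text
315.23538916633765 239.9328788119415
ring [[0.6827, -0.2057]] [ 0.6827 -0.2057] 0.0
trim [[0.657, -0.0621], [0.6521, -0.3395]] [ 0.6546 -0.2008] -91.0
trimb [[0.6513, -0.0616], [0.6462, -0.3407]] [ 0.6488 -0.2012] -91.0
tray [[0.7082, -0.0792], [0.7025, -0.3391]] [ 0.7053 -0.2091] -91.3
rod [[0.686, -0.1226], [0.6249, -0.1211]] [ 0.6554 -0.1219] 178.6
wall [[0.7302, -0.0641], [0.6566, -0.0611]] [ 0.6934 -0.0626] 177.6
[ 0.68614278 -0.20661515  0.0225    ] [ 0.68867099 -0.20605578  0.0225    ]
```

Run:
```python
from h import *
for p in [(.48,-.203,.19),(.47,-.203,.0395),(.572,-.203,.0395),(.572,-.203,.021)]: print(go(*p,-1.2))
r=(.572,-.203,.021,-1.2)
print(Ro.from_quat(manip.observe()['orientation']).as_matrix().round(4).tolist())
```

```text
([-96.2, 86.2, 8.2], [-0.06, 0.26, -0.22])
([-105.5, 86.6, 158.7], [-0.06, 0.26, -0.22])
([-3.5, 84.1, 158.3], [-0.06, 0.26, -0.22])
([-3.4, 84.1, 176.8], [-0.06, 0.26, -0.22])
[[0.9997, -0.0247, -0.0045], [-0.0247, -0.9997, 0.0011], [-0.0045, -0.001, -1.0]]
```

Request:
send_rows([
  {"xyz":[-40,30,0],"delta_rot":[-0.1,0.3,-0.2],"jaw":0},
  {"xyz":[-85,65,0],"delta_rot":[-0.1,0.3,-0.2],"jaw":0},
  {"xyz":[-110,87,25],"delta_rot":[-0.1,0.3,-0.2],"jaw":0},
  {"xyz":[-110,87,75],"delta_rot":[-0.1,0.3,-0.2],"jaw":0},
  {"xyz":[-106,87,120],"delta_rot":[-0.1,0.3,-0.2],"jaw":0},
  {"xyz":[-106,87,150],"delta_rot":[-0.1,0.3,-0.2],"jaw":0},
  {"xyz":[-106,87,158],"delta_rot":[-0.1,0.3,-0.2],"jaw":0},
  {"xyz":[-106,87,158],"delta_rot":[-0.1,0.3,-0.2],"jaw":0},
  {"xyz":[-106,87,158],"delta_rot":[-0.1,0.3,-0.2],"jaw":0},
])

```text
time: 5.82
eef_pos: [0.4727, -0.2049, 0.0431]
orientation: [1.0, -0.011, 0.003, 0.002]
wrist_force: [0.5, -0.6, -1.7]
width: 0.0227
grip_force: 59.5
```

Run:
```python
from h import *
for p in [(.572,-.203,.0395),(.572,-.203,.021),(.397,-.1993,.021)]: print(go(*p,-1.2))
```

```text
([99.2, -4.1, 4.3], [0.18, -0.37, -0.02])
([99.1, -4.1, 22.8], [0.18, -0.37, -0.02])
([-76.0, -4.1, 21.6], [0.18, -0.37, -0.02])
```

Request:
send_rows([
  {"xyz":[0,0,0],"delta_rot":[0,0,0],"jaw":0},
  {"xyz":[30,0,0],"delta_rot":[0,0,0],"jaw":0},
  {"xyz":[60,0,0],"delta_rot":[0,0,0],"jaw":0},
  {"xyz":[85,0,0],"delta_rot":[0,0,0],"jaw":0},
  {"xyz":[102,0,0],"delta_rot":[0,0,0],"jaw":0},
  {"xyz":[102,0,0],"delta_rot":[0,0,0],"jaw":0},
  {"xyz":[102,0,0],"delta_rot":[0,0,0],"jaw":0},
  {"xyz":[102,0,0],"delta_rot":[0,0,0],"jaw":0},
])

```text
time: 6.82
eef_pos: [0.5721, -0.2066, 0.0415]
orientation: [1.0, -0.011, 0.001, 0.001]
wrist_force: [0.2, 0.4, -2.0]
width: 0.0226
grip_force: 59.5
```

Run:
```python
from h import *
for p in [(.572,-.203,.0395),(.572,-.203,.021)]: print(go(*p,-1.2))
im,m=snap('scene','s1.png'); im2,m2=snap('wrist','w3.png')
a=cv2.resize(im[240:400,180:340],(600,600),interpolation=cv2.INTER_CUBIC)
b=im2[0:140,170:470]; b=cv2.resize(b,(200,93)); 
cv2.imwrite('pics/s1c.png',a[:,:,::-1])
```

```text
([-0.2, -3.6, 2.0], [0.08, -0.14, -0.06])
([-0.2, -3.6, 20.5], [0.08, -0.14, -0.06])
```

View pics/s1c.png

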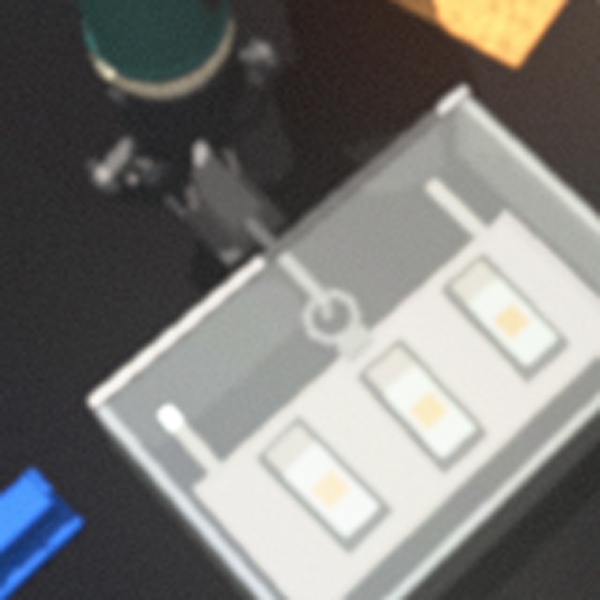

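The rod end shows over the ring in the crop: ring centre about (331,318), rod end about (328,303).

Run:
```python
from h import *
im,m=load('s1.png')
f=lambda u,v:(180+u/3.75,240+v/3.75)
print('ring',onz(m,*f(331,318),.0225),'rodend(outer, top)',onz(m,*f(330,310),.056))
print('expected tip proj', (proj(m,(.684,-.209,.056))-[180,240])*3.75,(proj(m,(.684,-.206,.0225))-[180,240])*3.75)
w=load('w3.png')[0]; cv2.imwrite('pics/w3c.png',w[0:120,200:440,::-1].repeat(2,0).repeat(2,1))
```

```text
ring [ 0.68712851 -0.20692193  0.0225    ] rodend(outer, top) [ 0.69402147 -0.21095021  0.056     ]
expected tip proj [321.0712196  296.52785721] [328.66495587 313.55696525]
```

View pics/w3c.png

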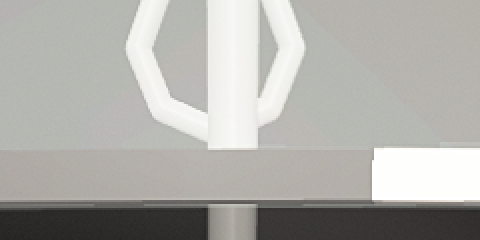

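Rod centre is about 8 px right of the ring centre, so the prong sits 3.6 mm too far −y. I'll correct that, then lower.

Request:
send_rows([
  {"xyz":[1,-3.6,0],"delta_rot":[0,0,0],"jaw":0},
  {"xyz":[1,-3.6,2],"delta_rot":[0,0,0],"jaw":0},
  {"xyz":[1,-3.6,8],"delta_rot":[0,0,0],"jaw":0},
  {"xyz":[1,-3.6,14],"delta_rot":[0,0,0],"jaw":0},
  {"xyz":[1,-3.6,20],"delta_rot":[0,0,0],"jaw":0},
  {"xyz":[1,-3.6,20],"delta_rot":[0,0,0],"jaw":0},
  {"xyz":[1,-3.6,20],"delta_rot":[0,0,0],"jaw":0},
])

```text
time: 7.8
eef_pos: [0.5745, -0.2032, 0.0217]
orientation: [1.0, -0.011, 0.002, 0.001]
wrist_force: [0.2, -0.1, -1.0]
width: 0.0224
grip_force: 59.5
```

Request:
send_rows([
  {"xyz":[-8,0,0],"delta_rot":[0,0,0],"jaw":0},
  {"xyz":[-16,0,0],"delta_rot":[0,0,0],"jaw":0},
  {"xyz":[-24,0,0],"delta_rot":[0,0,0],"jaw":0},
  {"xyz":[-32,0,0],"delta_rot":[0,0,0],"jaw":0},
  {"xyz":[-32,0,0],"delta_rot":[0,0,0],"jaw":0},
])

```text
time: 8.43
eef_pos: [0.5412, -0.2024, 0.0216]
orientation: [1.0, -0.011, 0.001, 0.001]
wrist_force: [0.5, 0.2, -2.0]
width: 0.0227
grip_force: 59.5
```

Run:
```python
from h import *
im,m=snap('scene','s2.png'); 
a=cv2.resize(im[240:400,180:340],(600,600),interpolation=cv2.INTER_CUBIC)
cv2.imwrite('pics/s2c.png',a[:,:,::-1])
```

```text
(no output)
```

View pics/s2c.png

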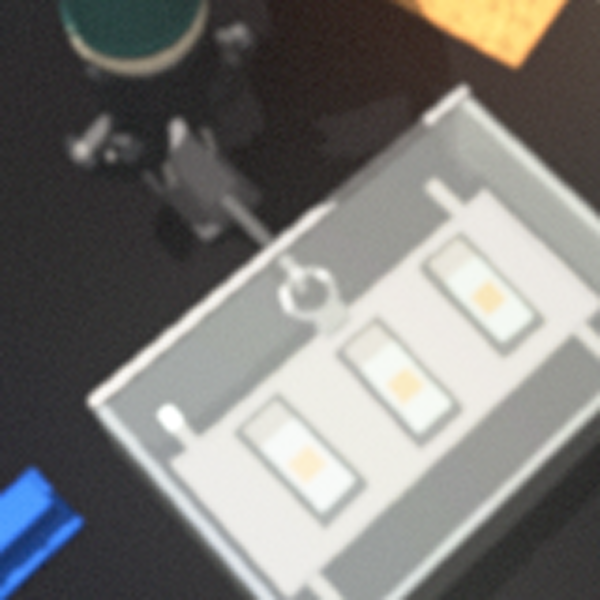

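The prong is in the ring and the tray has come along about 25 mm. I'll pull further.

Request:
send_rows([
  {"xyz":[-12,0,0],"delta_rot":[0,0,0],"jaw":0},
  {"xyz":[-26,0,0],"delta_rot":[0,0,0],"jaw":0},
  {"xyz":[-40,0,0],"delta_rot":[0,0,0],"jaw":0},
  {"xyz":[-54,0,0],"delta_rot":[0,0,0],"jaw":0},
  {"xyz":[-68,0,0],"delta_rot":[0,0,0],"jaw":0},
  {"xyz":[-82,0,0],"delta_rot":[0,0,0],"jaw":0},
  {"xyz":[-96,0,0],"delta_rot":[0,0,0],"jaw":0},
  {"xyz":[-110,0,0],"delta_rot":[0,0,0],"jaw":0},
  {"xyz":[-124,0,0],"delta_rot":[0,0,0],"jaw":0},
  {"xyz":[-136,0,0],"delta_rot":[0,0,0],"jaw":0},
  {"xyz":[-144,0,0],"delta_rot":[0,0,0],"jaw":0},
  {"xyz":[-144,0,0],"delta_rot":[0,0,0],"jaw":0},
])

```text
time: 9.98
eef_pos: [0.3964, -0.1985, 0.0204]
orientation: [1.0, -0.011, 0.0, 0.0]
wrist_force: [-0.1, -0.1, -1.1]
width: 0.023
grip_force: 59.5
```

Run:
```python
from h import *
im,m=snap('top','t2.png'); 
a=cv2.resize(im[150:330,280:460],(600,600),interpolation=cv2.INTER_CUBIC)
cv2.imwrite('pics/t2c.png',a[:,:,::-1])
```

```text
(no output)
```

View pics/t2c.png

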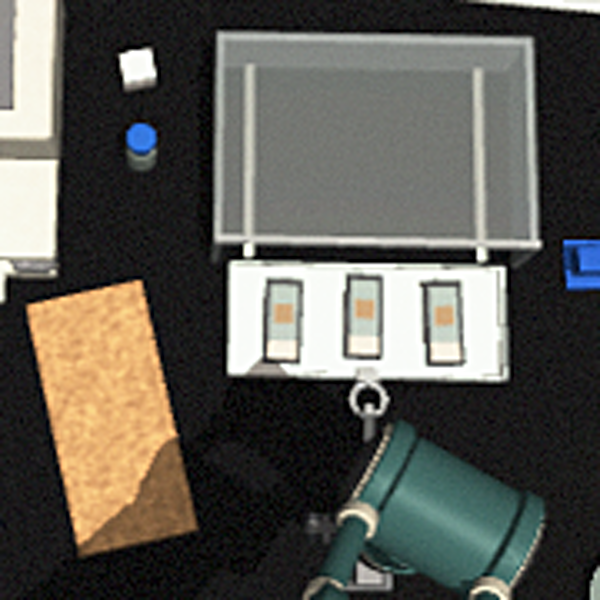

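Run:
```python
from h import *
m=load('t2.png')[1]
f=lambda u,v:(280+u/600*180,150+v/600*180)
print('ring',onz(m,*f(369,400),.0225),'edge',onz(m,*f(368,379),.013))
for p in [(.405,-.19,.12,-1.2),(.458,.023,.12,9),(.458,.023,.017,9)]: print(go(*p))
```

```text
ring [ 0.51650097 -0.20452243  0.0225    ] edge [ 0.5372407  -0.20547682  0.013     ]
([8.2, -8.7, -99.6], [0.01, -0.02, -0.04])
([56.5, -222.8, -99.6], [0.01, -0.02, -10.24])
([56.5, -222.8, 3.4], [0.01, -0.02, -10.24])
```

The tray is out about 168 mm. Unhooking and returning the hook to the mat.

Request:
send_rows([
  {"xyz":[6,0,0],"delta_rot":[0,0,0],"jaw":0},
  {"xyz":[6,0,-25],"delta_rot":[0,0,0],"jaw":0},
  {"xyz":[6,0,-60],"delta_rot":[0,0,0],"jaw":0},
  {"xyz":[6,-20,-100],"delta_rot":[0,0,0],"jaw":0},
  {"xyz":[20,-60,-100],"delta_rot":[0,0,-2],"jaw":0},
  {"xyz":[30,-105,-100],"delta_rot":[0,0,-5],"jaw":0},
  {"xyz":[42,-150,-100],"delta_rot":[0,0,-7],"jaw":0},
  {"xyz":[50,-190,-100],"delta_rot":[0,0,-10],"jaw":0},
  {"xyz":[56,-223,-90],"delta_rot":[0,0,-10.2],"jaw":0},
  {"xyz":[56,-223,-60],"delta_rot":[0,0,-10.2],"jaw":0},
  {"xyz":[56,-223,-35],"delta_rot":[0,0,-10.2],"jaw":0},
  {"xyz":[56,-223,-20],"delta_rot":[0,0,-10.2],"jaw":0},
])

```text
time: 11.52
eef_pos: [0.4581, 0.0229, 0.0392]
orientation: [0.997, 0.079, 0.0, 0.001]
wrist_force: [-0.4, 0.2, -1.5]
width: 0.0231
grip_force: 59.7
```

Request:
send_rows([
  {"xyz":[0,0,8],"delta_rot":[0,0,0],"jaw":0},
  {"xyz":[0,0,16],"delta_rot":[0,0,0],"jaw":0},
  {"xyz":[0,0,20],"delta_rot":[0,0,0],"jaw":0},
  {"xyz":[0,0,23],"delta_rot":[0,0,0],"jaw":0},
  {"xyz":[0,0,23],"delta_rot":[0,0,0],"jaw":0},
])

```text
time: 12.15
eef_pos: [0.4595, 0.0223, 0.0181]
orientation: [0.997, 0.078, 0.002, 0.001]
wrist_force: [-0.3, 0.3, -1.4]
width: 0.0227
grip_force: 59.7
```

Request:
send_rows([
  {"xyz":[0,0,2.5],"delta_rot":[0,0,0],"jaw":0},
  {"xyz":[0,0,2.5],"delta_rot":[0,0,0],"jaw":0},
  {"xyz":[0,0,2.5],"delta_rot":[0,0,0],"jaw":0.3},
  {"xyz":[0,0,2],"delta_rot":[0,0,0],"jaw":0.8},
  {"xyz":[0,0,0],"delta_rot":[0,0,0],"jaw":1},
  {"xyz":[0,0,-10],"delta_rot":[0,0,0],"jaw":1},
  {"xyz":[0,0,-50],"delta_rot":[0,0,0],"jaw":1},
  {"xyz":[0,0,-100],"delta_rot":[0,0,0],"jaw":1},
  {"xyz":[0,0,-150],"delta_rot":[0,0,0],"jaw":1},
  {"xyz":[0,0,-180],"delta_rot":[0,0,0],"jaw":1},
  {"xyz":[0,0,-180],"delta_rot":[0,0,0],"jaw":1},
])

```text
time: 13.52
eef_pos: [0.4612, 0.0227, 0.202]
orientation: [0.997, 0.078, 0.006, 0.001]
wrist_force: [-0.7, 0.1, -0.9]
width: 0.0856
grip_force: 0.0
```

Run:
```python
from h import *
snap('wrist','w4.png')
print(go(.58,-.12,.2,0)); print(go(.62,.12,.2,0))
```

```text
([96.7, 159.7, 0.8], [0.14, -0.41, 8.96])
([173.6, -71.1, 0.7], [0.14, -0.41, 8.96])
```

Run:
```python
from h import *
print(go(.61,-.2,.18,-1)); 
im,m=load('w4.png')
g=cv2.cvtColor(im,cv2.COLOR_RGB2HSV)
cv2.imwrite('pics/w4c.png',im[60:480,150:490,::-1])
```

```text
([113.7, 243.3, 21.2], [0.14, -0.41, 9.96])
```

View pics/w4c.png

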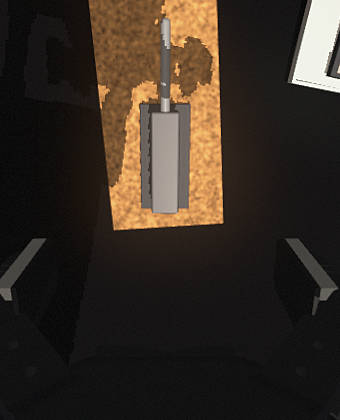

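The hook stands sole-down on the near end of the mat (handle centre at about (165,163) in the crop). Next I look at the carriers.

Request:
send_rows([
  {"xyz":[20,45,0],"delta_rot":[0,0,2],"jaw":1},
  {"xyz":[40,90,5],"delta_rot":[0,0,4],"jaw":1},
  {"xyz":[60,135,10],"delta_rot":[0,0,6],"jaw":1},
  {"xyz":[80,180,15],"delta_rot":[0.1,-0.2,8],"jaw":1},
  {"xyz":[100,220,20],"delta_rot":[0.1,-0.4,10],"jaw":1},
  {"xyz":[114,243,21],"delta_rot":[0.1,-0.4,10],"jaw":0.6},
  {"xyz":[114,243,21],"delta_rot":[0.1,-0.4,10],"jaw":0.6},
  {"xyz":[114,243,21],"delta_rot":[0.1,-0.4,10],"jaw":0.6},
  {"xyz":[114,243,21],"delta_rot":[0.1,-0.4,10],"jaw":0.6},
])

```text
time: 14.7
eef_pos: [0.6082, -0.1985, 0.1774]
orientation: [1.0, -0.009, -0.002, 0.0]
wrist_force: [-0.1, -0.3, -0.2]
width: 0.0512
grip_force: 0.0
```

Run:
```python
from h import *
im,m=snap('wrist','w5.png')
# dark frames on bright tray
g=cv2.cvtColor(im,cv2.COLOR_RGB2GRAY); hs=cv2.cvtColor(im,cv2.COLOR_RGB2HSV)
for th in (120,150):
    dark=(g<th).astype(np.uint8)
    n,l=cv2.findContours(dark,cv2.RETR_CCOMP,cv2.CHAIN_APPROX_NONE)
    for c in n:
        r=cv2.minAreaRect(c)
        if 2000<r[1][0]*r[1][1]<20000 and 1.6<max(r[1])/min(r[1])<3: 
            b=np.array([onz(m,*p,.02)[:2] for p in cv2.boxPoints(r)]); e=[b[1]-b[0],b[2]-b[1]]; e=max(e,key=np.linalg.norm); e=e*np.sign(e[0])
            print(th,np.round(r[0],1),np.round(r[1]),b.mean(0).round(4),np.degrees(np.arctan2(e[1],e[0])).round(2),np.linalg.norm(b[1]-b[0]).round(4),np.linalg.norm(b[2]-b[1]).round(4))
```

```text
120 [230. 236.] [93. 45.] [ 0.5939 -0.1262] -2.89 0.037 0.0814
120 [230.2 240.4] [82. 33.] [ 0.5903 -0.1262] -1.55 0.0276 0.0727
120 [405.1 235. ] [45. 95.] [ 0.5922 -0.2747] 0.4 0.0834 0.0365
120 [406.6 239.5] [35. 82.] [ 0.5887 -0.2761] 0.75 0.0724 0.0288
120 [318.4 229.5] [43. 94.] [ 0.5984 -0.2012] -3.33 0.0817 0.0352
120 [318.6 233.7] [34. 82.] [ 0.595  -0.2014] -3.45 0.0721 0.0282
150 [404.2 234.8] [47. 96.] [ 0.5924 -0.2739] 0.02 0.0838 0.0386
150 [406.5 239.5] [33. 82.] [ 0.5887 -0.276 ] 0.52 0.0724 0.0276
150 [317.8 229.4] [45. 94.] [ 0.5984 -0.2007] -3.44 0.0819 0.0365
150 [319.  233.9] [33. 82.] [ 0.5948 -0.2017] -2.54 0.0716 0.0272
150 [340.5 311.5] [77. 47.] [ 0.5229 -0.2201] 89.02 0.0467 0.0679
150 [230.  240.2] [81. 33.] [ 0.5906 -0.126 ] -2.09 0.027 0.0713
```

View pics/w5.png

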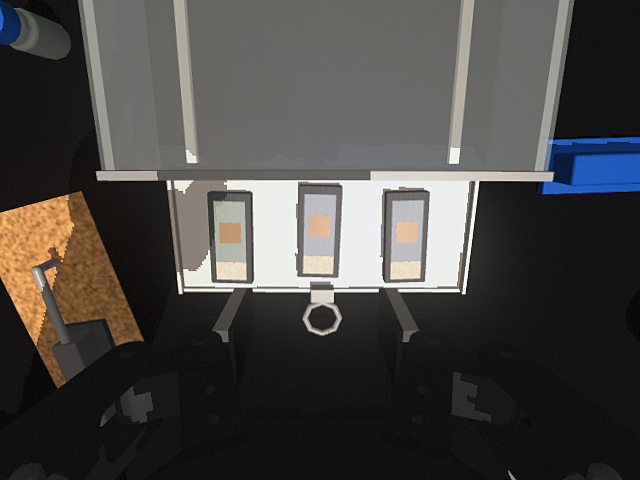

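Three carriers lie on the tray at (230,237), (319,231) and (405,236), all clear of the riser's front trim. Taking the left one first, gripped near its robot-side end.

Run:
```python
from h import *
print(go(.569,-.1252,.06,-2.5)); print(go(.569,-.1252,.0105,-2.5))
```

```text
([-40.3, -72.7, 117.9], [0.02, 0.23, 1.51])
([-40.1, -72.7, 167.4], [0.02, 0.23, 1.51])
```

Request:
send_rows([
  {"xyz":[-20,-36,40],"delta_rot":[0,0.2,1.5],"jaw":0.6},
  {"xyz":[-40,-73,80],"delta_rot":[0,0.2,1.5],"jaw":0.6},
  {"xyz":[-40,-73,115],"delta_rot":[0,0.2,1.5],"jaw":0.6},
  {"xyz":[-40,-73,140],"delta_rot":[0,0.2,1.5],"jaw":0.6},
  {"xyz":[-40,-73,158],"delta_rot":[0,0.2,1.5],"jaw":0.6},
  {"xyz":[-40,-73,165],"delta_rot":[0,0.2,1.5],"jaw":0.6},
  {"xyz":[-40,-73,165],"delta_rot":[0,0.2,1.5],"jaw":0.6},
  {"xyz":[-40,-73,165],"delta_rot":[0,0.2,1.5],"jaw":0.6},
])

```text
time: 15.75
eef_pos: [0.571, -0.1264, 0.0142]
orientation: [1.0, -0.022, 0.001, 0.001]
wrist_force: [0.9, -0.2, -0.2]
width: 0.051
grip_force: 0.0
```

Run:
```python
from h import *
print(go(.569,-.1252,.0105,-2.5))
```

```text
([-2.1, -1.1, 3.7], [0.07, -0.12, -0.06])
```

Request:
send_rows([
  {"xyz":[-1,-0.5,2.5],"delta_rot":[0,0,0],"jaw":0.6},
  {"xyz":[-1,-0.5,2.5],"delta_rot":[0,0,0],"jaw":0.4},
  {"xyz":[-1,-0.5,2.5],"delta_rot":[0,0,0],"jaw":0.2},
  {"xyz":[-1,-0.5,2.5],"delta_rot":[0,0,0],"jaw":0.2},
  {"xyz":[-1,-0.5,2.5],"delta_rot":[0,0,0],"jaw":0.2},
  {"xyz":[-1,-0.5,2.5],"delta_rot":[0,0,0],"jaw":0.2},
], force=50)

```text
time: 16.5
eef_pos: [0.5694, -0.1256, 0.0111]
orientation: [1.0, -0.022, 0.0, 0.0]
wrist_force: [-0.9, 0.4, 5.2]
width: 0.0343
grip_force: 50.4
```

Run:
```python
from h import *
print(go(.569,-.125,.10,-1)); print(go(.53,.147,.10,-0.5))
```

```text
([-0.4, -0.5, -88.9], [0.05, -0.05, -1.55])
([-51.4, -270.5, -89.2], [0.05, -0.05, -2.05])
```

Request:
send_rows([
  {"xyz":[0,0,-12],"delta_rot":[0,0,0],"jaw":0.2},
  {"xyz":[0,0,-35],"delta_rot":[0,0,0],"jaw":0.2},
  {"xyz":[0,0,-70],"delta_rot":[0,0,0],"jaw":0.2},
  {"xyz":[-10,-30,-89],"delta_rot":[0,0,-1],"jaw":0.2},
  {"xyz":[-20,-75,-89],"delta_rot":[0,0,-2],"jaw":0.2},
  {"xyz":[-30,-120,-89],"delta_rot":[0,0,-2],"jaw":0.2},
  {"xyz":[-40,-165,-89],"delta_rot":[0,0,-2],"jaw":0.2},
  {"xyz":[-50,-210,-89],"delta_rot":[0,0,-2],"jaw":0.2},
  {"xyz":[-51,-245,-89],"delta_rot":[0,0,-2],"jaw":0.2},
  {"xyz":[-51,-270,-89],"delta_rot":[0,0,-2],"jaw":0.2},
  {"xyz":[-51,-270,-89],"delta_rot":[0,0,-2],"jaw":0.2},
  {"xyz":[-51,-270,-89],"delta_rot":[0,0,-2],"jaw":0.2},
])

```text
time: 18.0
eef_pos: [0.5297, 0.1462, 0.0992]
orientation: [1.0, -0.005, -0.0, 0.001]
wrist_force: [0.1, 0.1, -0.8]
width: 0.0344
grip_force: 50.0
```

Request:
send_rows([
  {"xyz":[0,0,0],"delta_rot":[0,0,0],"jaw":0.2},
  {"xyz":[0,0,0],"delta_rot":[0,0,0],"jaw":0.2},
])

```text
time: 18.25
eef_pos: [0.53, 0.1457, 0.0993]
orientation: [1.0, -0.005, -0.0, 0.0]
wrist_force: [-0.2, 0.4, -0.5]
width: 0.0344
grip_force: 50.0
```

Run:
```python
from h import *
im,m=snap('wrist','w6.png');s=manip.observe(); print(s['eef_pos'],Ro.from_quat(s['orientation']).as_matrix().round(4).tolist())
```

```text
[0.53005492 0.14586934 0.0993169 ] [[0.9999, -0.0107, 0.0], [-0.0107, -0.9999, -0.0008], [0.0, 0.0008, -1.0]]
```

View pics/w6.png

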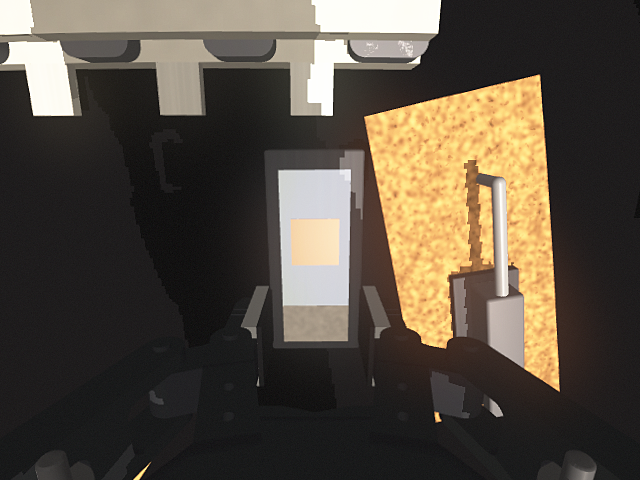

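Tongues (front edges) are centred at u=312, 182.5 and 56.5 at v≈115. The held carrier spans u 265–364 and its far end is at v=150.

```bash
cat >> h.py <<'E'
def edge_u(im,v,u0,u1,n=5):
    "sub-pixel strongest grey edges (rise, fall) along a row band"
    g=cv2.cvtColor(im[v-n//2:v+n//2+1],cv2.COLOR_RGB2GRAY).astype(float).mean(0); d=np.gradient(g)[u0:u1]
    return u0+d.argmax(),u0+d.argmin()
E
python3 - <<'E'
from h import *
im,m=load('w6.png')
for u0,u1 in ((275,350),(145,220),(15,95)):
  for v in (90,105,110):
    a,b=edge_u(im,v,u0,u1); A,B=onz(m,a,v,.02),onz(m,b,v,.02); print(v,a,b,((A+B)/2)[:2].round(4),np.linalg.norm(A-B).round(4))
for u in (312,182,56): print('tongue end',onz(m,u,116,.02)[:2].round(4))
print('face',onz(m,20,32,.05)[:2],onz(m,420,28,.05)[:2],'bottom of face at mouth? ',onz(m,130,62,.02)[:2],onz(m,270,62,.02)[:2])
for v in (155,200,250,280):
    print('car',onz(m,265,v,.108)[:2].round(4),onz(m,364,v,.108)[:2].round(4))
print(onz(m,314,150,.108))
E
```

```text
90 290 333 [0.6235 0.1466] 0.0243
105 290 332 [0.6154 0.1469] 0.024
110 290 332 [0.6127 0.147 ] 0.024
90 158 200 [0.6246 0.2217] 0.024
105 159 201 [0.6165 0.2219] 0.0242
110 159 205 [0.6137 0.2211] 0.0266
90 29 70 [0.6263 0.2968] 0.0243
105 31 72 [0.6182 0.2972] 0.0245
110 32 73 [0.6154 0.2971] 0.0246
tongue end [0.6094 0.1464]
tongue end [0.6104 0.2214]
tongue end [0.612  0.2956]
face [0.64923182 0.28610053] [0.64737202 0.09480621] bottom of face at mouth?  [0.63985786 0.24784063] [0.63838384 0.16942622]
car [0.592  0.1627] [0.5917 0.1275]
car [0.5758 0.1635] [0.5755 0.1271]
car [0.5566 0.1644] [0.5562 0.1266]
car [0.5443 0.165 ] [0.5439 0.1262]
[0.59357848 0.14526625 0.108     ]
```

Run:
```python
from h import *
print(go(.536,.1474,.0235,-0.8))
```

```text
([5.9, -1.7, 75.8], [0.04, -0.0, 0.19])
```

Request:
send_rows([
  {"xyz":[3,-1.7,25],"delta_rot":[0,0,0.2],"jaw":0.2},
  {"xyz":[6,-1.7,50],"delta_rot":[0,0,0.2],"jaw":0.2},
  {"xyz":[6,-1.7,70],"delta_rot":[0,0,0.2],"jaw":0.2},
  {"xyz":[6,-1.7,76],"delta_rot":[0,0,0.2],"jaw":0.2},
  {"xyz":[6,-1.7,76],"delta_rot":[0,0,0.2],"jaw":0.2},
  {"xyz":[6,-1.7,76],"delta_rot":[0,0,0.2],"jaw":0.2},
  {"xyz":[6,-1.7,76],"delta_rot":[0,0,0.2],"jaw":0.2},
  {"xyz":[6,-1.7,76],"delta_rot":[0,0,0.2],"jaw":0.2},
])

```text
time: 19.3
eef_pos: [0.5365, 0.1483, 0.024]
orientation: [1.0, -0.006, 0.001, 0.0]
wrist_force: [0.5, 0.2, -0.1]
width: 0.0343
grip_force: 50.0
```

Run:
```python
from h import *
print(go(.536,.1474,.0235,-0.8), go(.57,.1469,.0235,-.8),go(.62,.1463,.0235,-.8))
im,m=snap('wrist','w7.png')
cv2.imwrite('pics/w7c.png',im[0:260,150:450,::-1].repeat(2,0).repeat(2,1))
```

```text
([-0.5, 0.9, 0.5], [0.03, -0.07, 0.06]) ([33.5, 1.0, 0.5], [0.03, -0.07, 0.06]) ([83.5, 0.9, 0.6], [0.03, -0.07, 0.06])
```

View pics/w7c.png

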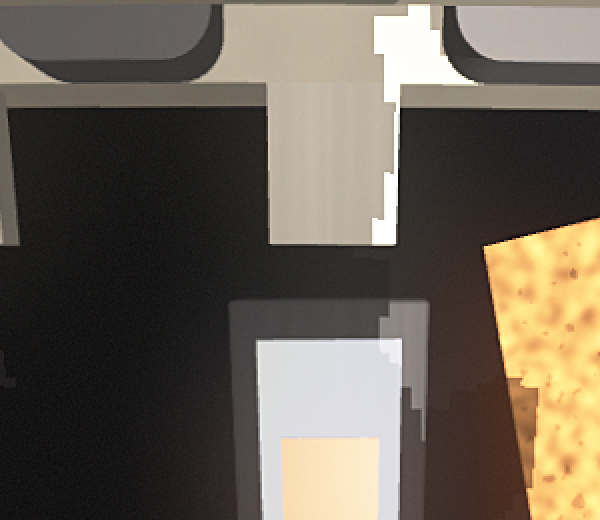

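The dark rounded shapes are the walls between slots, and each slot lies over its tongue. The slot and tongue centre is at crop u≈333 and the carrier at 329, so I shift about 0.8 mm toward −y and go in.

Request:
send_rows([
  {"xyz":[8,0.8,0],"delta_rot":[0,0,0],"jaw":0.2},
  {"xyz":[16,0.8,0],"delta_rot":[0,0,0],"jaw":0.2},
  {"xyz":[24,0.8,0],"delta_rot":[0,0,0],"jaw":0.2},
  {"xyz":[30,0.8,0],"delta_rot":[0,0,0],"jaw":0.2},
  {"xyz":[36,0.8,0],"delta_rot":[0,0,0],"jaw":0.2},
  {"xyz":[42,0.8,0],"delta_rot":[0,0,0],"jaw":0.2},
  {"xyz":[48,0.8,0],"delta_rot":[0,0,0],"jaw":0.2},
  {"xyz":[54,0.8,0],"delta_rot":[0,0,0],"jaw":0.2},
  {"xyz":[60,0.8,0],"delta_rot":[0,0,0],"jaw":0.2},
  {"xyz":[66,0.8,0],"delta_rot":[0,0,0],"jaw":0.2},
  {"xyz":[70,0.8,0],"delta_rot":[0,0,0],"jaw":0.2},
])

```text
time: 20.72
eef_pos: [0.6065, 0.1464, 0.0233]
orientation: [1.0, -0.007, 0.0, 0.0]
wrist_force: [-0.2, 0.5, -1.5]
width: 0.0342
grip_force: 50.0
```

Request:
send_rows([
  {"xyz":[4,0,0],"delta_rot":[0,0,0],"jaw":0.2},
  {"xyz":[8,0,0],"delta_rot":[0,0,0],"jaw":0.2},
  {"xyz":[11,0,0],"delta_rot":[0,0,0],"jaw":0.2},
  {"xyz":[13,0,0],"delta_rot":[0,0,0],"jaw":0.2},
])

```text
time: 21.22
eef_pos: [0.6183, 0.1463, 0.023]
orientation: [1.0, -0.007, -0.001, 0.0]
wrist_force: [-4.4, 0.3, 0.6]
width: 0.0345
grip_force: 50.1
```

Request:
send_rows([
  {"xyz":[2,0,0],"delta_rot":[0,0,0],"jaw":0.2},
  {"xyz":[3,0,0],"delta_rot":[0,0,0],"jaw":0.2},
  {"xyz":[3,0,0],"delta_rot":[0,0,0],"jaw":0.2},
])

```text
time: 21.6
eef_pos: [0.6183, 0.1463, 0.0223]
orientation: [1.0, -0.007, -0.004, 0.001]
wrist_force: [-8.4, 0.7, 3.8]
width: 0.0343
grip_force: 50.5
```

Request:
send_rows([
  {"xyz":[0,0,1],"delta_rot":[0,0,0],"jaw":0.2},
  {"xyz":[0,0,1],"delta_rot":[0,0,0],"jaw":0.4},
  {"xyz":[0,0,1],"delta_rot":[0,0,0],"jaw":0.6},
  {"xyz":[0,0,1],"delta_rot":[0,0,0],"jaw":0.6},
  {"xyz":[0,0,-15],"delta_rot":[0,0,0],"jaw":0.6},
  {"xyz":[-10,0,-50],"delta_rot":[0,0,0],"jaw":0.6},
  {"xyz":[-40,0,-80],"delta_rot":[0,0,0],"jaw":0.6},
  {"xyz":[-70,0,-80],"delta_rot":[0,0,0],"jaw":0.6},
  {"xyz":[-70,0,-80],"delta_rot":[0,0,0],"jaw":0.6},
  {"xyz":[-70,0,-80],"delta_rot":[0,0,0],"jaw":0.6},
])

```text
time: 22.85
eef_pos: [0.5532, 0.1473, 0.1043]
orientation: [1.0, -0.006, 0.001, 0.0]
wrist_force: [0.4, 0.1, 0.2]
width: 0.0511
grip_force: 0.0
```

Run:
```python
from h import *
im,m=snap('wrist','w8.png')
t=snap('top','t3.png')[0]
a=cv2.resize(im[0:240,120:520],(800,480)); b=cv2.resize(t[150:330,195:445],(166,120))
cv2.imwrite('pics/w8c.png',a[:,:,::-1])
print(go(.5735,-.1996,.06,-3.4)); print(go(.5735,-.1996,.0105,-3.4))
```

```text
([24.8, 346.5, 43.9], [0.03, -0.08, 2.64])
([24.7, 346.5, 93.4], [0.03, -0.08, 2.64])
```

View pics/w8c.png

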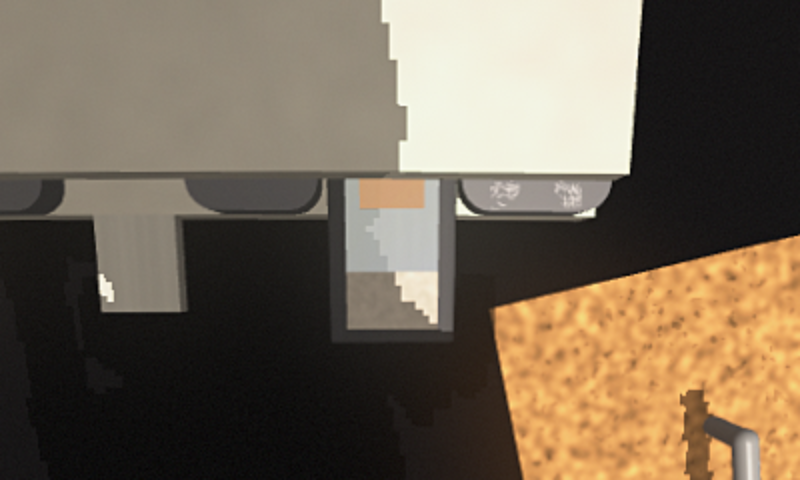

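The carrier sits square in slot 2, its end (v=341) about 8 mm beyond the tongue end (v=312), so it is home. Next is the middle carrier.

Request:
send_rows([
  {"xyz":[0,45,0],"delta_rot":[0,0,1],"jaw":0.6},
  {"xyz":[5,95,0],"delta_rot":[0,0,2],"jaw":0.6},
  {"xyz":[10,145,0],"delta_rot":[0,0,2.6],"jaw":0.6},
  {"xyz":[15,195,0],"delta_rot":[0,0,2.6],"jaw":0.6},
  {"xyz":[20,245,0],"delta_rot":[0,0,2.6],"jaw":0.6},
  {"xyz":[25,290,0],"delta_rot":[0,0,2.6],"jaw":0.6},
  {"xyz":[25,330,10],"delta_rot":[0,0,2.6],"jaw":0.6},
  {"xyz":[25,346.5,40],"delta_rot":[0,0,2.6],"jaw":0.6},
  {"xyz":[25,346.5,60],"delta_rot":[0,0,2.6],"jaw":0.6},
  {"xyz":[25,346.5,78],"delta_rot":[0,0,2.6],"jaw":0.6},
  {"xyz":[25,346.5,86],"delta_rot":[0,0,2.6],"jaw":0.6},
  {"xyz":[25,346.5,86],"delta_rot":[0,0,2.6],"jaw":0.6},
])

```text
time: 24.45
eef_pos: [0.5723, -0.1987, 0.0169]
orientation: [1.0, -0.029, -0.001, 0.0]
wrist_force: [0.1, 0.1, -0.3]
width: 0.0513
grip_force: 0.0
```

Run:
```python
from h import *
print(go(.5735,-.1996,.0105,-3.4),manip.observe()['eef_pos'])
```

```text
([1.3, 0.9, 6.4], [0.02, 0.06, 0.12]) [ 0.57225643 -0.19866156  0.01693703]
```

Request:
send_rows([
  {"xyz":[1,0.8,3],"delta_rot":[0,0,0],"jaw":0.6},
  {"xyz":[1,0.8,6],"delta_rot":[0,0,0],"jaw":0.6},
  {"xyz":[1,0.8,6],"delta_rot":[0,0,0],"jaw":0.6},
  {"xyz":[1,0.8,6],"delta_rot":[0,0,0],"jaw":0.4},
  {"xyz":[1,0.8,6],"delta_rot":[0,0,0],"jaw":0.2},
  {"xyz":[1,0.8,6],"delta_rot":[0,0,0],"jaw":0.2},
  {"xyz":[1,0.8,6],"delta_rot":[0,0,0],"jaw":0.2},
], force=50)

```text
time: 25.32
eef_pos: [0.5739, -0.2007, 0.0122]
orientation: [1.0, -0.029, 0.0, 0.001]
wrist_force: [-0.3, 0.7, 4.8]
width: 0.0346
grip_force: 50.2
```

Run:
```python
from h import *
s=manip.observe(); print(go(.53,.2226,.10,-0.8)); print(s['eef_pos'])
```

```text
([-68.5, -419.9, -88.3], [0.06, -0.06, -2.54])
[ 0.57394846 -0.20066972  0.01217763]
```

Request:
send_rows([
  {"xyz":[0,0,-12],"delta_rot":[0,0,0],"jaw":0.2},
  {"xyz":[0,0,-40],"delta_rot":[0,0,0],"jaw":0.2},
  {"xyz":[0,-10,-75],"delta_rot":[0,0,0],"jaw":0.2},
  {"xyz":[-10,-55,-88],"delta_rot":[0,0,-1],"jaw":0.2},
  {"xyz":[-20,-105,-88],"delta_rot":[0,0,-2],"jaw":0.2},
  {"xyz":[-30,-155,-88],"delta_rot":[0,0,-2.5],"jaw":0.2},
  {"xyz":[-40,-205,-88],"delta_rot":[0,0,-2.5],"jaw":0.2},
  {"xyz":[-50,-255,-88],"delta_rot":[0,0,-2.5],"jaw":0.2},
  {"xyz":[-60,-305,-88],"delta_rot":[0,0,-2.5],"jaw":0.2},
  {"xyz":[-68,-350,-88],"delta_rot":[0,0,-2.5],"jaw":0.2},
  {"xyz":[-68,-390,-88],"delta_rot":[0,0,-2.5],"jaw":0.2},
  {"xyz":[-68,-420,-88],"delta_rot":[0,0,-2.5],"jaw":0.2},
])

```text
time: 26.82
eef_pos: [0.5296, 0.2245, 0.0995]
orientation: [1.0, -0.007, -0.0, 0.0]
wrist_force: [-0.6, -0.4, -1.6]
width: 0.0343
grip_force: 49.9
```

Request:
send_rows([
  {"xyz":[0,0,0],"delta_rot":[0,0,0],"jaw":0.2},
  {"xyz":[0,0,0],"delta_rot":[0,0,0],"jaw":0.2},
  {"xyz":[0,0,0],"delta_rot":[0,0,0],"jaw":0.2},
])

```text
time: 27.2
eef_pos: [0.5299, 0.2217, 0.0991]
orientation: [1.0, -0.008, -0.0, 0.001]
wrist_force: [0.7, -0.2, 0.1]
width: 0.0344
grip_force: 49.9
```

Run:
```python
from h import *
im,m=snap('wrist','w9.png')
print(go(.536,.2226,.0246,-0.8))
for v in (90,105,112):
    a,b=edge_u(im,v,275,355); A,B=onz(m,a,v,.02),onz(m,b,v,.02); print(v,a,b,((A+B)/2)[:2].round(4),np.linalg.norm(A-B).round(4))
g=cv2.cvtColor(im,cv2.COLOR_RGB2GRAY)
zt=manip.observe()['eef_pos'][2]+.0078
# glass slide (bright) edges
for v in (185,200,240,270):
    a,b=edge_u(im,v,255,375); print('glass',a,b,((onz(m,a,v,zt)+onz(m,b,v,zt))/2)[:2].round(4))
```

```text
([6.1, -1.1, 74.5], [0.06, 0.02, -0.12])
90 291 334 [0.6233 0.2215] 0.0243
105 291 333 [0.6153 0.2219] 0.0239
112 291 333 [0.6115 0.222 ] 0.024
glass 277 349 [0.5809 0.2215]
glass 278 349 [0.5754 0.2214]
glass 280 348 [0.56   0.2215]
glass 281 348 [0.5478 0.2215]
```

Request:
send_rows([
  {"xyz":[3,-1,25],"delta_rot":[0,0,0],"jaw":0.2},
  {"xyz":[6,-1,50],"delta_rot":[0,0,0],"jaw":0.2},
  {"xyz":[6,-1,69],"delta_rot":[0,0,0],"jaw":0.2},
  {"xyz":[6,-1,75],"delta_rot":[0,0,0],"jaw":0.2},
  {"xyz":[6,-1,75],"delta_rot":[0,0,0],"jaw":0.2},
  {"xyz":[6,-1,75],"delta_rot":[0,0,0],"jaw":0.2},
  {"xyz":[6,-1,75],"delta_rot":[0,0,0],"jaw":0.2},
  {"xyz":[6,-1,75],"delta_rot":[0,0,0],"jaw":0.2},
])

```text
time: 28.25
eef_pos: [0.5365, 0.2239, 0.0249]
orientation: [1.0, -0.007, 0.001, 0.0]
wrist_force: [0.1, 0.5, -1.1]
width: 0.0343
grip_force: 49.9
```

Run:
```python
from h import *
im,m=snap('wrist','w10.png')
print(go(.536,.2226,.0246,-0.8),go(.618,.2216,.0246,-0.8))
for v in (70,90,105,112):
    a,b=edge_u(im,v,270,370); A,B=onz(m,a,v,.02),onz(m,b,v,.02); print(v,a,b,((A+B)/2)[:2].round(4),np.linalg.norm(A-B).round(4))
zt=manip.observe()['eef_pos'][2]+.0078
for v in (185,210,240):
    a,b=edge_u(im,v,255,375); print('glass',a,b,((onz(m,a,v,zt)+onz(m,b,v,zt))/2)[:2].round(4))
```

```text
([-0.4, 1.2, 0.2], [0.02, -0.05, -0.04]) ([81.6, 1.0, 0.3], [0.02, -0.05, -0.04])
70 285 350 [0.6286 0.2215] 0.0242
90 285 349 [0.6216 0.2218] 0.0241
105 285 349 [0.6163 0.2219] 0.0243
112 285 349 [0.6137 0.2219] 0.0244
glass 277 349 [0.5875 0.2237]
glass 278 349 [0.5782 0.2237]
glass 280 348 [0.5666 0.2237]
```

Request:
send_rows([
  {"xyz":[8,1.2,0],"delta_rot":[0,0,0],"jaw":0.2},
  {"xyz":[16,1.2,0],"delta_rot":[0,0,0],"jaw":0.2},
  {"xyz":[24,1.2,0],"delta_rot":[0,0,0],"jaw":0.2},
  {"xyz":[30,1.2,0],"delta_rot":[0,0,0],"jaw":0.2},
  {"xyz":[36,1.2,0],"delta_rot":[0,0,0],"jaw":0.2},
  {"xyz":[42,1.2,0],"delta_rot":[0,0,0],"jaw":0.2},
  {"xyz":[48,1.2,0],"delta_rot":[0,0,0],"jaw":0.2},
  {"xyz":[54,1.2,0],"delta_rot":[0,0,0],"jaw":0.2},
  {"xyz":[60,1.2,0],"delta_rot":[0,0,0],"jaw":0.2},
  {"xyz":[66,1.2,0],"delta_rot":[0,0,0],"jaw":0.2},
  {"xyz":[70,1.2,0],"delta_rot":[0,0,0],"jaw":0.2},
])

```text
time: 29.68
eef_pos: [0.6065, 0.2214, 0.0243]
orientation: [1.0, -0.007, 0.0, 0.0]
wrist_force: [-0.3, -0.2, -1.1]
width: 0.0341
grip_force: 49.9
```

Request:
send_rows([
  {"xyz":[4,0,0],"delta_rot":[0,0,0],"jaw":0.2},
  {"xyz":[8,0,0],"delta_rot":[0,0,0],"jaw":0.2},
  {"xyz":[11,0,0],"delta_rot":[0,0,0],"jaw":0.2},
  {"xyz":[14,0,0],"delta_rot":[0,0,0],"jaw":0.2},
  {"xyz":[15,0,0],"delta_rot":[0,0,0],"jaw":0.2},
])

```text
time: 30.3
eef_pos: [0.6197, 0.2212, 0.0238]
orientation: [1.0, -0.007, -0.001, 0.001]
wrist_force: [-5.6, 0.9, 1.7]
width: 0.0344
grip_force: 50.1
```

Request:
send_rows([
  {"xyz":[1.5,0,0],"delta_rot":[0,0,0],"jaw":0.2},
  {"xyz":[1.5,0,1],"delta_rot":[0,0,0],"jaw":0.2},
  {"xyz":[1,0,1.5],"delta_rot":[0,0,0],"jaw":0.4},
  {"xyz":[0,0,1.5],"delta_rot":[0,0,0],"jaw":0.6},
  {"xyz":[0,0,1],"delta_rot":[0,0,0],"jaw":0.6},
  {"xyz":[0,0,-15],"delta_rot":[0,0,0],"jaw":0.6},
  {"xyz":[-10,0,-50],"delta_rot":[0,0,0],"jaw":0.6},
  {"xyz":[-40,0,-80],"delta_rot":[0,0,0],"jaw":0.6},
  {"xyz":[-70,0,-80],"delta_rot":[0,0,0],"jaw":0.6},
  {"xyz":[-70,0,-80],"delta_rot":[0,0,0],"jaw":0.6},
  {"xyz":[-70,0,-80],"delta_rot":[0,0,0],"jaw":0.6},
])

```text
time: 31.68
eef_pos: [0.5522, 0.2225, 0.1052]
orientation: [1.0, -0.007, 0.001, 0.0]
wrist_force: [0.8, 0.0, -0.6]
width: 0.0511
grip_force: 0.0
```

Run:
```python
from h import *
im,m=snap('wrist','w11.png')
# near end of carriers at z=.03 : dark frame; report column profile edges around slot1
g=cv2.cvtColor(im,cv2.COLOR_RGB2GRAY)
for n,u in (('slot1',315),):
    c=np.gradient(g[80:260,u-8:u+9].astype(float).mean(1)); k=[80+i for i in np.argsort(-abs(c))[:8]]; print(n,sorted(k),[onz(m,u,v,.03)[:2].round(4).tolist() for v in sorted(k)])
for v in (130,145):
    a,b=edge_u(im,v,250,380); print(v,a,b,onz(m,a,v,.03)[:2].round(4),onz(m,b,v,.03)[:2].round(4))
print(go(.568,-.2741,.0105,0.2))
```

```text
slot1 [np.int64(80), np.int64(81), np.int64(84), np.int64(85), np.int64(131), np.int64(132), np.int64(160), np.int64(161)] [[0.6506, 0.221], [0.6501, 0.221], [0.6485, 0.221], [0.648, 0.221], [0.6234, 0.2213], [0.6229, 0.2214], [0.6072, 0.2216], [0.6066, 0.2216]]
130 293 338 [0.6242 0.2339] [0.6238 0.2082]
145 327 339 [0.6156 0.2145] [0.6155 0.2076]
([22.9, 496.2, 94.6], [0.02, -0.1, -1.05])
```

Request:
send_rows([
  {"xyz":[0,45,0],"delta_rot":[0,0,0],"jaw":0.6},
  {"xyz":[5,100,0],"delta_rot":[0,0,0],"jaw":0.6},
  {"xyz":[10,155,0],"delta_rot":[0,0,-1],"jaw":0.6},
  {"xyz":[10,210,0],"delta_rot":[0,0,-1],"jaw":0.6},
  {"xyz":[15,265,0],"delta_rot":[0,0,-1],"jaw":0.6},
  {"xyz":[20,320,0],"delta_rot":[0,0,-1],"jaw":0.6},
  {"xyz":[23,375,0],"delta_rot":[0,0,-1],"jaw":0.6},
  {"xyz":[23,430,0],"delta_rot":[0,0,-1],"jaw":0.6},
  {"xyz":[23,475,10],"delta_rot":[0,0,-1],"jaw":0.6},
  {"xyz":[23,496,40],"delta_rot":[0,0,-1],"jaw":0.6},
  {"xyz":[23,496,65],"delta_rot":[0,0,-1],"jaw":0.6},
  {"xyz":[23,496,65],"delta_rot":[0,0,-1],"jaw":0.6},
])

```text
time: 33.22
eef_pos: [0.5649, -0.274, 0.0365]
orientation: [1.0, 0.001, -0.003, -0.001]
wrist_force: [-0.4, -0.3, -0.5]
width: 0.0513
grip_force: 0.0
```

Run:
```python
from h import *
print(go(.568,-.2741,.0105,0.2),manip.observe()['eef_pos'])
im,m=snap('wrist','w12.png'); hs=cv2.cvtColor(im,cv2.COLOR_RGB2HSV)
# orange spot = carrier centre-ish
mk=cv2.inRange(hs,(5,60,90),(20,200,255)); n,l,st,c=cv2.connectedComponentsWithStats(mk)
for i in range(1,n):
    if st[i,4]>150: print(st[i],onz(m,*c[i],.02)[:2].round(4))
i5,m5=load('w5.png'); mk=cv2.inRange(cv2.cvtColor(i5,cv2.COLOR_RGB2HSV),(5,60,90),(20,200,255)); n,l,st,c=cv2.connectedComponentsWithStats(mk)
for i in range(1,n):
    if st[i,4]>150: print('w5',st[i],onz(m5,*c[i],.02)[:2].round(4))
```

```text
([3.2, 0.1, 26.0], [-0.11, 0.29, -0.12]) [ 0.56489536 -0.27404214  0.03653426]
[ 298  201   41   40 1633] [ 0.5971 -0.2755]
w5 [    0   191   143   197 13580] [0.5648 0.027 ]
w5 [309 216  21  21 438] [ 0.6028 -0.2018]
w5 [219 222  22  22 444] [ 0.5983 -0.1264]
w5 [396 222  22  21 414] [ 0.5967 -0.2756]
```

Request:
send_rows([
  {"xyz":[2,0.8,10],"delta_rot":[0,0.2,0],"jaw":0.6},
  {"xyz":[2,0.8,18],"delta_rot":[0,0.2,0],"jaw":0.6},
  {"xyz":[2,0.8,23],"delta_rot":[0,0.2,0],"jaw":0.6},
  {"xyz":[2,0.8,23],"delta_rot":[0,0.2,0],"jaw":0.6},
  {"xyz":[2,0.8,23],"delta_rot":[0,0.2,0],"jaw":0.6},
  {"xyz":[2,0.8,23],"delta_rot":[0,0.2,0],"jaw":0.6},
])

```text
time: 34.02
eef_pos: [0.5691, -0.275, 0.0171]
orientation: [1.0, 0.001, 0.002, 0.001]
wrist_force: [0.7, -0.5, 0.5]
width: 0.0512
grip_force: 0.0
```

Request:
send_rows([
  {"xyz":[-1,0,3],"delta_rot":[0,0,0],"jaw":0.6},
  {"xyz":[-1,0,5.5],"delta_rot":[0,0,0],"jaw":0.6},
  {"xyz":[-1,0,5.5],"delta_rot":[0,0,0],"jaw":0.4},
  {"xyz":[-1,0,5.5],"delta_rot":[0,0,0],"jaw":0.2},
  {"xyz":[-1,0,5.5],"delta_rot":[0,0,0],"jaw":0.2},
  {"xyz":[-1,0,5.5],"delta_rot":[0,0,0],"jaw":0.2},
  {"xyz":[-1,0,5.5],"delta_rot":[0,0,0],"jaw":0.2},
], force=50)

```text
time: 34.9
eef_pos: [0.5677, -0.2748, 0.0111]
orientation: [1.0, 0.001, 0.002, 0.0]
wrist_force: [0.2, -0.7, -0.9]
width: 0.0342
grip_force: 49.9
```

Run:
```python
from h import *
print(go(.532,.2973,.10,-0.8),manip.observe()['eef_pos'])
```

```text
([-33.9, -572.2, -89.5], [0.04, -0.2, 0.95]) [ 0.56771124 -0.27484864  0.01105774]
```

Request:
send_rows([
  {"xyz":[0,0,-12],"delta_rot":[0,0,0],"jaw":0.2},
  {"xyz":[0,0,-40],"delta_rot":[0,0,0],"jaw":0.2},
  {"xyz":[0,-10,-75],"delta_rot":[0,0,0],"jaw":0.2},
  {"xyz":[-5,-55,-90],"delta_rot":[0,-0.2,1],"jaw":0.2},
  {"xyz":[-10,-110,-90],"delta_rot":[0,-0.2,1],"jaw":0.2},
  {"xyz":[-15,-165,-90],"delta_rot":[0,-0.2,1],"jaw":0.2},
  {"xyz":[-20,-220,-90],"delta_rot":[0,-0.2,1],"jaw":0.2},
  {"xyz":[-25,-275,-90],"delta_rot":[0,-0.2,1],"jaw":0.2},
  {"xyz":[-30,-330,-90],"delta_rot":[0,-0.2,1],"jaw":0.2},
  {"xyz":[-34,-385,-90],"delta_rot":[0,-0.2,1],"jaw":0.2},
  {"xyz":[-34,-440,-90],"delta_rot":[0,-0.2,1],"jaw":0.2},
  {"xyz":[-34,-490,-90],"delta_rot":[0,-0.2,1],"jaw":0.2},
])

```text
time: 36.4
eef_pos: [0.5322, 0.2172, 0.1019]
orientation: [1.0, -0.007, 0.001, 0.0]
wrist_force: [0.0, -0.4, -1.7]
width: 0.0343
grip_force: 50.0
```

Request:
send_rows([
  {"xyz":[0,-45,0],"delta_rot":[0,0,0],"jaw":0.2},
  {"xyz":[0,-82,0],"delta_rot":[0,0,0],"jaw":0.2},
  {"xyz":[0,-82,0],"delta_rot":[0,0,0],"jaw":0.2},
  {"xyz":[0,-82,0],"delta_rot":[0,0,0],"jaw":0.2},
  {"xyz":[0,-82,0],"delta_rot":[0,0,0],"jaw":0.2},
])

```text
time: 37.02
eef_pos: [0.5333, 0.2959, 0.1007]
orientation: [1.0, -0.008, -0.0, 0.001]
wrist_force: [-0.3, 0.4, -1.9]
width: 0.0341
grip_force: 50.0
```

Run:
```python
from h import *
im,m=snap('wrist','w13.png')
print(go(.536,.2976,.0235,-0.8), manip.observe()['eef_pos'])
for v in (90,105,112):
    a,b=edge_u(im,v,265,355); A,B=onz(m,a,v,.02),onz(m,b,v,.02); print(v,a,b,((A+B)/2)[:2].round(4),np.linalg.norm(A-B).round(4))
zt=manip.observe()['eef_pos'][2]+.0089
for v in (185,200,240,270):
    a,b=edge_u(im,v,255,375); print('glass',a,b,((onz(m,a,v,zt)+onz(m,b,v,zt))/2)[:2].round(4))
```

```text
([2.6, -1.8, 77.2], [0.06, 0.01, -0.12]) [0.53336169 0.29591792 0.10066603]
90 290 332 [0.6269 0.2966] 0.0239
105 290 332 [0.6188 0.2967] 0.0241
112 290 332 [0.615  0.2968] 0.0242
glass 280 352 [0.5845 0.2946]
glass 280 351 [0.579  0.2949]
glass 281 350 [0.5637 0.2951]
glass 282 349 [0.5516 0.2953]
```

Request:
send_rows([
  {"xyz":[1,-2,25],"delta_rot":[0,0,0],"jaw":0.2},
  {"xyz":[2.5,-2,50],"delta_rot":[0,0,0],"jaw":0.2},
  {"xyz":[2.5,-2,71],"delta_rot":[0,0,0],"jaw":0.2},
  {"xyz":[2.5,-2,77],"delta_rot":[0,0,0],"jaw":0.2},
  {"xyz":[2.5,-2,77],"delta_rot":[0,0,0],"jaw":0.2},
  {"xyz":[2.5,-2,77],"delta_rot":[0,0,0],"jaw":0.2},
  {"xyz":[2.5,-2,77],"delta_rot":[0,0,0],"jaw":0.2},
  {"xyz":[2.5,-2,77],"delta_rot":[0,0,0],"jaw":0.2},
])

```text
time: 38.08
eef_pos: [0.5363, 0.2993, 0.0243]
orientation: [1.0, -0.007, 0.001, 0.0]
wrist_force: [0.3, -0.6, -1.2]
width: 0.0347
grip_force: 50.0
```

Run:
```python
from h import *
im,m=snap('wrist','w14.png')
print(go(.536,.298,.0235,-0.8))
for v in (70,90,105,112):
    a,b=edge_u(im,v,265,370); A,B=onz(m,a,v,.02),onz(m,b,v,.02); print(v,a,b,((A+B)/2)[:2].round(4),np.linalg.norm(A-B).round(4))
zt=manip.observe()['eef_pos'][2]+.0089
for v in (185,210,240):
    a,b=edge_u(im,v,255,375); print('glass',a,b,((onz(m,a,v,zt)+onz(m,b,v,zt))/2)[:2].round(4))
```

```text
([-0.2, 1.3, 0.6], [0.02, -0.05, -0.04])
70 286 351 [0.6283 0.2966] 0.0241
90 286 351 [0.6213 0.2966] 0.0244
105 286 350 [0.616  0.2969] 0.0242
112 286 350 [0.6135 0.2969] 0.0243
glass 280 352 [0.5874 0.2981]
glass 280 351 [0.5782 0.2984]
glass 281 350 [0.5666 0.2985]
```

Request:
send_rows([
  {"xyz":[8,0.8,0],"delta_rot":[0,0,0],"jaw":0.2},
  {"xyz":[16,0.8,0],"delta_rot":[0,0,0],"jaw":0.2},
  {"xyz":[24,0.8,0],"delta_rot":[0,0,0],"jaw":0.2},
  {"xyz":[30,0.8,0],"delta_rot":[0,0,0],"jaw":0.2},
  {"xyz":[36,0.8,0],"delta_rot":[0,0,0],"jaw":0.2},
  {"xyz":[42,0.8,0],"delta_rot":[0,0,0],"jaw":0.2},
  {"xyz":[48,0.8,0],"delta_rot":[0,0,0],"jaw":0.2},
  {"xyz":[54,0.8,0],"delta_rot":[0,0,0],"jaw":0.2},
  {"xyz":[60,0.8,0],"delta_rot":[0,0,0],"jaw":0.2},
  {"xyz":[66,0.8,0],"delta_rot":[0,0,0],"jaw":0.2},
  {"xyz":[70,0.8,0],"delta_rot":[0,0,0],"jaw":0.2},
])

```text
time: 39.5
eef_pos: [0.6063, 0.2972, 0.0236]
orientation: [1.0, -0.007, 0.0, 0.0]
wrist_force: [-0.3, 0.2, -0.7]
width: 0.0343
grip_force: 50.0
```

Request:
send_rows([
  {"xyz":[4,0,0],"delta_rot":[0,0,0],"jaw":0.2},
  {"xyz":[8,0,0],"delta_rot":[0,0,0],"jaw":0.2},
  {"xyz":[11,0,0],"delta_rot":[0,0,0],"jaw":0.2},
  {"xyz":[14,0,0],"delta_rot":[0,0,0],"jaw":0.2},
  {"xyz":[16,0,0],"delta_rot":[0,0,0],"jaw":0.2},
])

```text
time: 40.12
eef_pos: [0.621, 0.2969, 0.0233]
orientation: [1.0, -0.007, -0.001, 0.001]
wrist_force: [-4.3, 0.8, 1.8]
width: 0.034
grip_force: 50.2
```

Request:
send_rows([
  {"xyz":[2,0,0],"delta_rot":[0,0,0],"jaw":0.2},
  {"xyz":[2,0,1],"delta_rot":[0,0,0],"jaw":0.2},
  {"xyz":[1,0,1.5],"delta_rot":[0,0,0],"jaw":0.4},
  {"xyz":[0,0,1.5],"delta_rot":[0,0,0],"jaw":0.6},
  {"xyz":[0,0,1],"delta_rot":[0,0,0],"jaw":0.6},
  {"xyz":[0,0,-15],"delta_rot":[0,0,0],"jaw":0.6},
  {"xyz":[-10,0,-50],"delta_rot":[0,0,0],"jaw":0.6},
  {"xyz":[-40,0,-90],"delta_rot":[0,0,0],"jaw":0.6},
  {"xyz":[-70,60,-100],"delta_rot":[0,0,0],"jaw":0.6},
  {"xyz":[-90,75,-100],"delta_rot":[0,0,0],"jaw":0.6},
  {"xyz":[-90,75,-100],"delta_rot":[0,0,0],"jaw":0.6},
  {"xyz":[-90,75,-100],"delta_rot":[0,0,0],"jaw":0.6},
])

```text
time: 41.62
eef_pos: [0.532, 0.2239, 0.125]
orientation: [1.0, -0.008, 0.001, -0.0]
wrist_force: [-0.2, 0.4, -0.6]
width: 0.0516
grip_force: 0.0
```

Run:
```python
from h import *
im,m=snap('wrist','w15.png'); cv2.imwrite('pics/w15c.png',im[:300,:,::-1]); print(m['R'].shape, manip.observe()['eef_pos'])
```

```text
(3, 3) [0.53209942 0.22405648 0.1246388 ]
```

View pics/w15c.png

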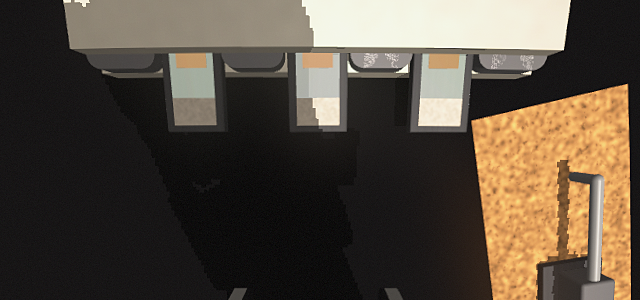

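All three carriers stick out equally (near ends at v≈131), so step 3 is done. Next I push the tray home by its ring with shut fingers tilted 40° forward.

```bash
cat >> h.py <<'E'
def got(x,y,z,yaw,tilt):
    s=manip.observe(); R=Ro.from_quat(s['orientation']); T=down(yaw)*Ro.from_euler('y',tilt,degrees=True)
    return (R.inv().apply(np.array([x,y,z])-s['eef_pos'])*1000).round(1).tolist(), np.degrees((R.inv()*T).as_rotvec()).round(2).tolist()
E
python3 - <<'E'
from h import *
print(got(.455,-.203,.12,-1.2,40))
E
```

```text
([-70.8, 428.1, 4.4], [-0.14, 39.87, 0.34])
```

Request:
send_rows([
  {"xyz":[-8,50,0],"delta_rot":[0,0,0],"jaw":0.3},
  {"xyz":[-16,100,0],"delta_rot":[0,0,0.3],"jaw":0},
  {"xyz":[-24,150,0],"delta_rot":[0,4,0.3],"jaw":0},
  {"xyz":[-32,200,0],"delta_rot":[0,10,0.3],"jaw":0},
  {"xyz":[-40,250,0],"delta_rot":[0,16,0.3],"jaw":0},
  {"xyz":[-50,300,0],"delta_rot":[0,22,0.3],"jaw":0},
  {"xyz":[-58,345,0],"delta_rot":[0,28,0.3],"jaw":0},
  {"xyz":[-66,390,4],"delta_rot":[0,34,0.3],"jaw":0},
  {"xyz":[-71,428,4],"delta_rot":[0,40,0.3],"jaw":0},
  {"xyz":[-71,428,4],"delta_rot":[0,40,0.3],"jaw":0},
  {"xyz":[-71,428,4],"delta_rot":[0,40,0.3],"jaw":0},
])

```text
time: 43.05
eef_pos: [0.4534, -0.2059, 0.1201]
orientation: [0.939, -0.011, 0.343, 0.004]
wrist_force: [-0.0, 0.9, -0.9]
width: -0.0001
grip_force: 0.0
```

Run:
```python
from h import *
for p in [(.455,-.203,.05),(.455,-.203,.0145),(.50,-.204,.0145),(.64,-.2069,.0145),(.66,-.2073,.0145)]: print(got(*p,-1.2,40))
```

```text
([-44.0, -2.9, 54.6], [0.04, -0.07, -0.11])
([-66.8, -2.8, 81.7], [0.04, -0.07, -0.11])
([-32.4, -2.9, 110.7], [0.04, -0.07, -0.11])
([74.8, -3.2, 200.9], [0.04, -0.07, -0.11])
([90.1, -3.2, 213.7], [0.04, -0.07, -0.11])
```

Request:
send_rows([
  {"xyz":[-20,-2,25],"delta_rot":[0,0,0],"jaw":0},
  {"xyz":[-44,-2,55],"delta_rot":[0,0,0],"jaw":0},
  {"xyz":[-58,-2,71],"delta_rot":[0,0,0],"jaw":0},
  {"xyz":[-66,-2,80],"delta_rot":[0,0,0],"jaw":0},
  {"xyz":[-66,-2,80],"delta_rot":[0,0,0],"jaw":0},
  {"xyz":[-66,-2,80],"delta_rot":[0,0,0],"jaw":0},
  {"xyz":[-66,-2,80],"delta_rot":[0,0,0],"jaw":0},
])

```text
time: 43.92
eef_pos: [0.4568, -0.2035, 0.0174]
orientation: [0.94, -0.009, 0.342, 0.003]
wrist_force: [-0.8, -0.3, 0.8]
width: 0.0001
grip_force: 0.0
```

Run:
```python
from h import *
print(manip.observe()['eef_pos'])
for p in [(.455,-.203,.0145),(.64,-.2069,.0145)]: print(got(*p,-1.2,40))
```

```text
[ 0.45682931 -0.20347498  0.01742206]
([-3.3, -0.4, 1.1], [-0.13, -0.0, 0.09])
([138.5, 0.1, 120.0], [-0.13, -0.0, 0.09])
```

Request:
send_rows([
  {"xyz":[10,0,11],"delta_rot":[0,0,0],"jaw":0},
  {"xyz":[22,0,21],"delta_rot":[0,0,0],"jaw":0},
  {"xyz":[33,0,30.5],"delta_rot":[0,0,0],"jaw":0},
  {"xyz":[44.5,0,40],"delta_rot":[0,0,0],"jaw":0},
  {"xyz":[56,0,49.5],"delta_rot":[0,0,0],"jaw":0},
  {"xyz":[67.5,0,59],"delta_rot":[0,0,0],"jaw":0},
  {"xyz":[79,0,69],"delta_rot":[0,0,0],"jaw":0},
  {"xyz":[90.5,0,78.5],"delta_rot":[0,0,0],"jaw":0},
  {"xyz":[102,0,88],"delta_rot":[0,0,0],"jaw":0},
  {"xyz":[113.5,0,98],"delta_rot":[0,0,0],"jaw":0},
  {"xyz":[125,0,107.5],"delta_rot":[0,0,0],"jaw":0},
  {"xyz":[132,0,113.5],"delta_rot":[0,0,0],"jaw":0},
])

```text
time: 45.42
eef_pos: [0.631, -0.206, 0.014]
orientation: [0.94, -0.009, 0.341, 0.002]
wrist_force: [-1.7, -1.1, 2.1]
width: 0.0001
grip_force: 1.6
```

Run:
```python
from h import *
s=snap('scene','s5.png')[0]; t=snap('top','t5.png')[0]
a=cv2.resize(s[220:420,180:390],(420,400)); b=cv2.resize(t[140:310,300:460],(376,400))
cv2.imwrite('pics/st5.png',np.hstack([a,b])[:,:,::-1])
for p in [(.66,-.2073,.0145)]: print(manip.observe()['eef_pos'],got(*p,-1.2,40))
```

```text
[ 0.63142996 -0.20601909  0.01441429] ([22.0, 0.8, 18.3], [-0.21, 0.02, 0.06])
```

View pics/st5.png

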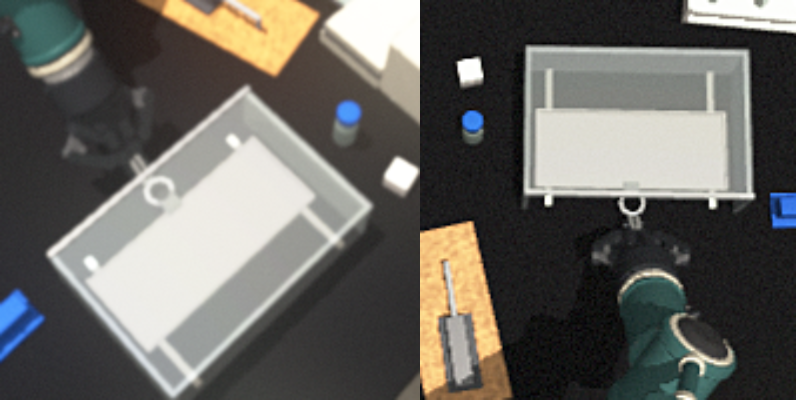

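The tray slides in with the fingers behind the ring. The remaining ~30 mm goes gently.

Request:
send_rows([
  {"xyz":[6,0,5],"delta_rot":[0,0,0],"jaw":0},
  {"xyz":[11,0,9],"delta_rot":[0,0,0],"jaw":0},
  {"xyz":[15,0,12.5],"delta_rot":[0,0,0],"jaw":0},
  {"xyz":[18,0,15],"delta_rot":[0,0,0],"jaw":0},
  {"xyz":[20,0,17],"delta_rot":[0,0,0],"jaw":0},
])

```text
time: 46.15
eef_pos: [0.6564, -0.2064, 0.0137]
orientation: [0.94, -0.009, 0.341, 0.002]
wrist_force: [-2.8, 0.6, 0.4]
width: -0.0002
grip_force: 1.4
```

Request:
send_rows([
  {"xyz":[2,0,1.5],"delta_rot":[0,0,0],"jaw":0},
  {"xyz":[4,0,3],"delta_rot":[0,0,0],"jaw":0},
  {"xyz":[6,0,4.5],"delta_rot":[0,0,0],"jaw":0},
])

```text
time: 46.52
eef_pos: [0.6619, -0.2065, 0.0132]
orientation: [0.94, -0.009, 0.34, 0.002]
wrist_force: [-28.7, 2.2, 18.4]
width: -0.0001
grip_force: 15.1
```

The stop is reached. Backing off.

Request:
send_rows([
  {"xyz":[-6,0,-6],"delta_rot":[0,0,0],"jaw":0},
  {"xyz":[-25,0,-23],"delta_rot":[0,0,0],"jaw":0},
  {"xyz":[-55,0,-50],"delta_rot":[0,0,0],"jaw":0},
  {"xyz":[-85,0,-80],"delta_rot":[0,0,0],"jaw":0},
  {"xyz":[-90,0,-120],"delta_rot":[0,0,0],"jaw":0},
  {"xyz":[-80,0,-160],"delta_rot":[0,-8,0],"jaw":0},
  {"xyz":[-60,0,-200],"delta_rot":[0,-16,0],"jaw":0},
  {"xyz":[-50,0,-230],"delta_rot":[0,-24,0],"jaw":0},
  {"xyz":[-50,0,-240],"delta_rot":[0,-32,0],"jaw":0},
  {"xyz":[-50,0,-240],"delta_rot":[0,-40,0],"jaw":0},
  {"xyz":[-50,0,-240],"delta_rot":[0,-40,0],"jaw":0},
])

```text
time: 47.9
eef_pos: [0.4732, -0.2057, 0.1712]
orientation: [1.0, -0.011, 0.0, 0.002]
wrist_force: [0.5, 0.4, 0.3]
width: -0.0
grip_force: 0.0
```

Run:
```python
from h import *
t,m=snap('top','t6.png'); s,ms=snap('scene','s6.png'); print(manip.observe()['eef_pos'])
a=cv2.resize(t[130:330,195:450],(510,400),interpolation=cv2.INTER_CUBIC); b=cv2.resize(s[180:400,180:380],(290,400))
cv2.imwrite('pics/st6.png',np.hstack([a,b])[:,:,::-1])
# compare tray with the start: difference around the tray in the two scene pictures
s0=load('scene0.png')[0]; r=(slice(290,390),slice(240,340)); 
print(cv2.phaseCorrelate(*(cv2.cvtColor(x[255:345,240:310],cv2.COLOR_RGB2GRAY).astype(np.float32) for x in (s0,s)),cv2.createHanningWindow((70,90),cv2.CV_32F)))
```

```text
[ 0.47593851 -0.20405133  0.16816833]
((0.06264248805653239, -0.12947873419764022), 0.9375165983482644)
```

View pics/st6.png

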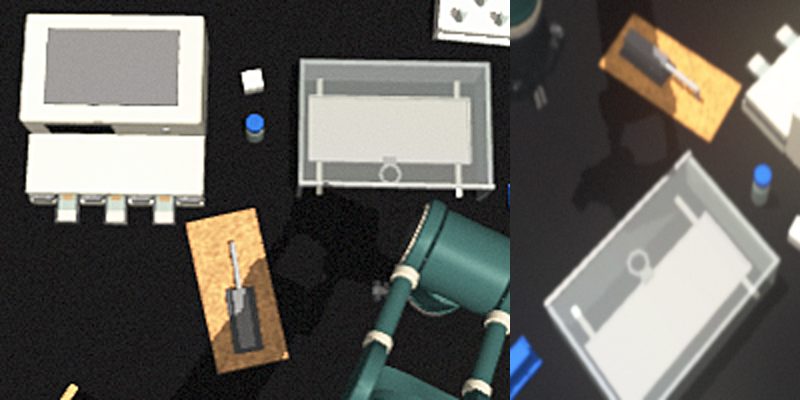

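The tray ring is back at its start pixel (390,216), all three carriers sit in the slots, and the vial stands. Checking the hook's position on the mat by numbers.

Run:
```python
from h import *
t,m=load('t6.png'); g=cv2.cvtColor(t,cv2.COLOR_RGB2HSV)
roi=np.zeros(t.shape[:2],np.uint8); roi[225:325,280:345]=1
grey=((g[...,1]<70)&(g[...,2]>25)).astype(np.uint8)*roi
n,l,st,c=cv2.connectedComponentsWithStats(grey)
for i in range(1,n):
    if st[i,4]>60: print(st[i],c[i],onz(m,*c[i],.036))
f=lambda u,v:(195+u/2,130+v/2)
grip=onz(m,*f(241,318),.036)
c4=[onz(m,*f(*p),0)[:2] for p in ((187,222),(257,209),(288,357),(218,373))]; c4=np.array(c4); mid=c4.mean(0); ax=(c4[0]+c4[1]-c4[2]-c4[3]);ax/=np.linalg.norm(ax); o=mid-.05*ax
d=grip[:2]-o; print('grip',grip,'mat o',o,'in mat',d@ax,d@np.array([-ax[1],ax[0]]))
```

```text
[ 280  225   65  100 1485] [297.88754209 261.49427609] [0.54059327 0.07883382 0.036     ]
[331 247  14  25 165] [339.80606061 259.73939394] [ 0.54609584 -0.04870926  0.036     ]
[308 251  19  56 519] [316.0867052  286.10404624] [0.46576654 0.02317652 0.036     ]
[326 297  19  28 200] [338.23  314.805] [ 0.38030422 -0.04310974  0.036     ]
grip [0.45704296 0.02491277 0.036     ] mat o [0.45580271 0.02116745] in mat 0.001986591616344038 0.00340867846756206
```

```bash
python3 -c "
from cell import manip
print(manip.finish_job())"
```

```text
the job is handed in; nothing more can be done
None
```

I handed the job in at about 48 s of the 210 s allowed. The last pictures show all three carriers pushed to their stops in separate slots, the tray back at its starting position and the steel hook within 5 mm of its mat point. The vial is upright; the sanitiser bottle and beaker were not rechecked at the end. The hand-in call gave no verdict.

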